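# Lock the square bottle away in the paddle-latched chest

## Task

Lock the square amber bottle away in the grey steel chest: pull up the recessed paddle to trip the latch, keep it pulled as the lid comes up off its latch, open the lid almost to its stop, and stand the bottle upright on the chest's floor, setting it down gently. Then shut the lid without slamming it and press it down, not hard, until the latch catches and it is fully shut with the paddle flush. Leave everything else standing where it is, in the chest and on the counter.

Things in the scene. Friction and masses are not known exactly. Their poses are not given: they have to be found in the camera images.
- chest: grey steel chest bolted to the counter: 220 (x) x 310 (y) x 150 mm (z) without the lid, walls and floor 4 mm thick. Origin at the centre of its underside; z up, -x is its front (towards the robot); the lid's hinge runs along y at the back (+x) rim
- chest_floor (a point): centre of the chest's inner floor, 4 mm above the counter. Chest axes: the tin stands near x +55, y +95 mm, the carton near x +65, y -90 mm; the front, x -100 to +10 mm, is free. Height free under the shut lid: 146 mm, under the dish 116 mm, under the latch (x -105 to -5, y -20 to +20 mm) 83 mm
- lid (a joint): opening angle of the lid, rad: 0 shut, grows as the front edge rises, stop at 1.35. Friction hinges (0.6 N m; lid 0.4 kg) hold it at any angle; raising takes 5 to 12 N at the paddle. Latched it has 0.01 rad of play. Slam latch: coming down, the spring bolt meets the striker at about 0.1 rad; then about 8 to 20 N at the front edge snaps it home, else it stays ajar
- lid_panel: the lid: 232 mm from hinge to front edge, 320 mm wide (y), 4 mm thick, with a 12 mm fold down its front edge. Origin mid-width on the hinge line, at the panel's underside, 1 mm above the chest's rim; x runs from the front edge (-232 mm) to the hinge, z is the outward normal. It is pierced by the paddle's dish: x -195 to -98, y -61 to +61 mm, 32 mm deep below the top face
- lid_hinge (a point): point on the hinge line in the middle of the lid's width (110 mm behind the chest's centre, 151 mm above the counter); the hinge axis is the chest's y axis
- lid_edge (a point): middle of the lid's front edge, on its top face
- paddle (a joint): angle of the recessed paddle to the lid, rad: 0 flush, grows as its front edge is pulled up, stop at 0.75. A spring (2 to 6 N at the front edge) returns it. The bolt is clear of the striker from about 0.6 rad; let back before the lid has risen 0.1 rad, the latch catches again. Shutting the lid does not move the paddle
- paddle_pin (a point): middle of the paddle's hinge pin, 108 mm in front of the lid's hinge line (lid frame), 1 mm below its level; its axis is the chest's y axis, and the paddle turns the same way as the lid
- paddle_lip (a point): middle of the paddle's free (front) edge, at half thickness. The paddle is a steel plate, 54 mm from pin to free edge, 52 mm wide (y), 10 mm thick, its top flush with the lid's top face. Free space around it in the dish: 35 mm at either side and in front, 22 mm below. It can be pinched across its width from above
- square_bottle: the bottle to put away: square amber glass, body 46 x 46 mm and 50 mm tall, round black cap 32 mm across from 56 to 80 mm height (its top); 0.15 to 0.3 kg. Origin at the centre of its underside, z up. The only square bottle; its place is swapped at random with those of the round bottle and the glass jar
- round_bottle: bystander: round amber glass bottle with the same black cap, 52 mm across, 80 mm tall; origin at the centre of its underside
- glass_jar: bystander: clear glass jar, 60 mm across, 101 mm tall, steel cap; origin at the centre of its underside
- polish_tin: bystander inside the chest, back left: round steel tin, 74 mm across, 53 mm tall; origin at the centre of its underside
- lye_carton: bystander inside the chest, back right: upright cardboard carton 45 x 70 x 75 mm (x, y, z); origin at the centre of its underside
- soap_carton: bystander: cardboard carton lying on the counter, 60 x 100 x 45 mm (x, y, z); origin at the centre of its underside
- scoop: bystander: small metal spoon about 170 mm long lying on the counter along its own x; origin about at its middle
- wood_brush: bystander: wooden brush lying on its bristle block, 150 x 45 x 40 mm (x, y, z); origin at the centre of its underside
Things that resemble listed ones, but are neither listed nor needed, are in the scene too. What is shaped like the square_bottle but pink or red is not meant.

How it is judged:
By the outcome, as a careful person would: the job done as asked, in the order asked, and still so for the second after the job is handed in, with the robot touching nothing.
It also fails if it takes over 72 s, if anything falls off the work surface, if the arm or the gripper's body presses on something with over 40 N, if the wrist force passes 120 N, or if a joint passes its speed limit or range.

## Robot

A 6-joint arm with a two-finger parallel gripper is mounted at the origin on the work surface. World frame = base frame: x ahead of the robot, y to its left, z up, the work surface at z = 0. Lengths are in m, angles in degrees, forces in N, time in s.
With the tool pointing down it reaches from about 0.375 to 0.9 m from the base axis. Payload 3.1 kg.
Tool frame: the origin (TCP) lies between the finger pads; the fingertips stand 22 mm ahead of it and the grasp point (between the pads) lies 3 mm ahead of it; y points along the fingers, x is the direction in which the jaws open and shut, and the axes are right-handed (so a half turn about y gives the same grasp; the last joint's range is limited). The gripper opens to 87 mm and grips with 3 to 60 N. Pads are 19 mm wide; open, the fingers measure 117 mm over their backs; the gripper's body (75 mm by 190 mm) begins 51 mm behind the grasp point.
Start: joints at [-10.227, 30.224, 82.088, -0, 67.689, -10.227], TCP at [0.625, 0, 0.245] pointing down, gripper open.
Joint ranges: [-176.69, 176.69], [-43.24, 126.21], [12.49, 139.97], [-82, 262], [0, 151.66], [-163.58, 163.58]. Speed limits (degrees/s): [159.86, 159.86, 180, 180, 180, 180].

## Interface

Orientations are given as a 3x3 rotation matrix whose columns are the frame's x, y, z axes.
In Python, from rig import bot, imaging, workorder gives the robot as it stands. The module is installed in compiled form; this text tells all that it offers.
- The arm moves only by the tool drive_tool, never from a script. Its argument "commands" is a list of rows, each an object of numbers: "dx", "dy", "dz": the shift along the tool's x, y, z normalised to -1 to 1, where 1 is 4 cm; "wx", "wy", "wz": the turn, a rotation vector about the tool's x, y, z normalised to -1 to 1, where 1 is pi/2 rad; "grip": the finger opening in mm, from 0 to 87. In form: [{"dx": .., "dy": .., "dz": .., "wx": .., "wy": .., "wz": .., "grip": ..}, ...]. A call has 1 to 8 rows; each row shifts and turns the commanded pose from where the row before left it, along the tool's axes as they then stand; what a row does not reach is not made up. A row lasts 1/8 s, in which the tool goes at most 62.5 mm and 10.7 degrees, less where a joint would pass 70% of its speed; a pose out of reach is approached as far as the arm can. A call with a number of a shift or a turn outside -1 to 1 is refused whole. A call with a gripper value outside its range is refused whole. The fingers move at their own pace and stop on an object; the grip force is fixed at half the most. Time passes only in rows, so rows that do not move let the fingers close. It gives the time, the measured TCP pose, the force and the opening at its end, in the units of the state.
- bot.read_state(): the state, without advancing time (a new reading comes with each control period).
- imaging.capture(name): name is "scene" or "side" or "wrist"; returns (picture, depth): 420x560x3 uint8, red, green, blue; 420x560 float32, m along the optical axis (not along the pixel's ray), 0 where there is no reading.
- imaging.get_calibration(name): a dict with "mtx" (3x3 intrinsics, pixels), "dist" ([k1, k2, p1, p2, k3] as OpenCV has them; the pictures are not rectified), "world_to_cam" (4x4, takes a point from world to camera coordinates). Camera axes: x right, y down, z forward; pixel columns grow to the right and rows downward; lengths in m; the calibration is good to about 2 mm. A picture is of the moment at which its call begins: read the wrist's pose just before it. get_calibration takes no time and is no camera call; for the wrist camera it gives the pose at the moment of the call.
- workorder.hand_in(): hands the job in, once; it reports no verdict.
The state is a dict: "time_s": time; "joint_positions": joint angles; "qvel": joint speeds; "tau": joint torques, N m; "position": TCP position; "tcp_rot": TCP orientation; "force": force on the tool from outside, world axes, zero at the start; "moment": the same for the moment, N m; "opening": opening from 0.0 (shut) to 1.0 (fully open).
Only numpy, scipy, OpenCV 4.12 (cv2) and the standard library are available. Lean on these libraries where they do the work, as an engineer would, in place of code of your own. Each camera call takes 0.05 s, during which the arm holds its last target. There are 200 camera calls.

## Working session

There is one attempt and no reset: what is moved stays moved. The work goes in short steps, Python scripts to look and compute and a tool call to move; the robot and the scene stay as the last step left them, time stands still between calls to the robot, and variables do not carry over. Pictures are saved under pics/ and viewed, on a budget of 10 in all, crops included, one or two more only if the job needs it, and the job is handed in when it is done.

Besides the shell and the picture viewer there is one more tool, called after "Request:" as name(argument=value, ...), one argument or row to a line, values as JSON. drive_tool: Moves the arm, as the interface text tells. Its arguments: {"type":"object","properties":{"commands":{"type":"array"}},"required":["commands"]}

```bash
mkdir -p pics; ls
cat > h.py <<'E'
import numpy as np, cv2
from rig import bot, imaging, workorder
def cap(n):
    c=imaging.get_calibration(n); p,d=imaging.capture(n); return p,d,c
def save(p,f): cv2.imwrite('pics/'+f,p[:,:,::-1])
def ray(c,uv):
    uv=np.array(uv,float).reshape(-1,1,2)
    n=cv2.undistortPoints(uv,np.array(c['mtx']),np.array(c['dist']))[:,0]
    T=np.array(c['world_to_cam']);R,t=T[:3,:3],T[:3,3]
    return -R.T@t, np.c_[n,np.ones(len(n))]@R   # origin, dirs (depth-scaled)
def onz(c,uv,z):
    o,d=ray(c,uv); return o+d*((z-o[2])/d[:,2])[:,None]
def dpt(c,d,uv):
    o,r=ray(c,uv); uv=np.array(uv).reshape(-1,2).astype(int)
    return o+r*d[uv[:,1],uv[:,0]][:,None]
def cloud(c,d):
    v,u=np.mgrid[0:d.shape[0],0:d.shape[1]]
    o,r=ray(c,np.stack([u.ravel(),v.ravel()],1)); P=o+r*d.reshape(-1,1)
    P[d.ravel()==0]=np.nan
    return P.reshape(*d.shape,3)
def proj(c,P):
    T=np.array(c['world_to_cam']);r,_=cv2.Rodrigues(T[:3,:3])
    return cv2.projectPoints(np.array(P,float).reshape(-1,3),r,T[:3,3],np.array(c['mtx']),np.array(c['dist']))[0][:,0]
E
python3 - <<'E'
from h import *
s=bot.read_state(); print(s)
for n in('scene','side','wrist'):
    p,d,c=cap(n); save(p,n+'0.png'); np.savez(n+'0.npz',p=p,d=d,**{k:np.array(v) for k,v in c.items()})
    print(n,np.linalg.inv(c['world_to_cam']).round(3).tolist(),np.array(c['mtx']).round(1).tolist())
a=[cv2.imread(f'pics/{n}0.png') for n in('scene','side')]
E
```

```text
pics
{'time_s': 0.0, 'joint_positions': array([-1.02285523e+01,  3.02792751e+01,  8.21557205e+01, -3.05592584e-04,
        6.76878670e+01, -1.02283696e+01]), 'qvel': array([-0.01628288, -0.0425116 ,  0.01512166, -0.02987912, -0.01789867,
       -0.03997151]), 'tau': array([-5.45745443e-04, -4.40045428e+01, -1.76593530e+01,  6.32597599e-02,
        5.83207863e-02, -1.53719384e-04]), 'position': array([6.24326042e-01, 1.35956644e-04, 2.43571953e-01]), 'tcp_rot': array([[ 9.99997772e-01, -2.11115086e-03,  1.55541034e-06],
       [-7.61770669e-07,  3.75928252e-04,  9.99999929e-01],
       [-2.11115130e-03, -9.99997701e-01,  3.75925806e-04]]), 'force': array([-0.41397975,  0.61686888, -0.61710473]), 'moment': array([-0.02125205,  0.02895817,  0.05203393]), 'opening': 1.0016547352843463}
scene [[0.541, 0.647, -0.537, 1.21], [0.841, -0.424, 0.335, -0.489], [-0.011, -0.633, -0.774, 1.103], [0.0, 0.0, 0.0, 1.0]] [[413.4, 0.0, 282.1], [0.0, 413.4, 212.6], [0.0, 0.0, 1.0]]
side [[-0.962, -0.182, 0.203, 0.23], [-0.272, 0.668, -0.693, 0.898], [-0.01, -0.722, -0.692, 1.088], [0.0, 0.0, 0.0, 1.0]] [[504.8, 0.0, 277.7], [0.0, 504.8, 202.7], [0.0, 0.0, 1.0]]
wrist [[1.0, 0.0, -0.002, 0.624], [-0.0, -0.958, -0.287, 0.079], [-0.002, 0.287, -0.958, 0.383], [0.0, 0.0, 0.0, 1.0]] [[324.4, 0.0, 282.0], [0.0, 324.4, 213.7], [0.0, 0.0, 1.0]]
```

View images.

View pics/scene0.png

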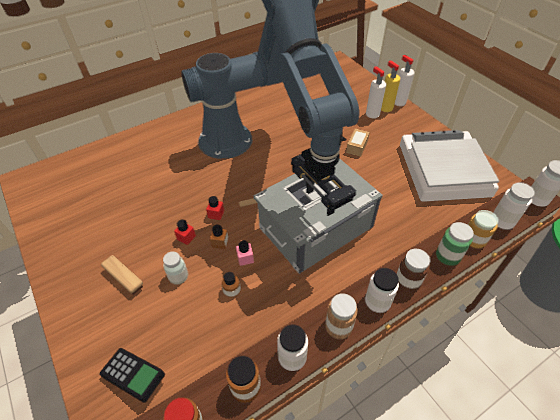

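View pics/side0.png

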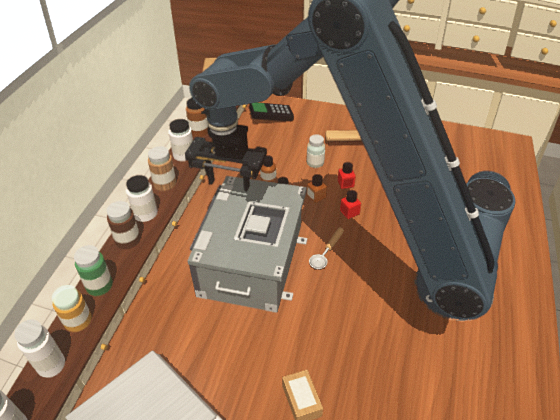

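Run:
```python
from h import *
ims=[]
for n in('scene','side','wrist'):
    z=np.load(n+'0.npz'); p,d,c=z['p'],z['d'],z; P=cloud(c,d)
    m=(abs(P[...,2]-.155)<.006)&(P[...,0]>.4)&(P[...,0]<.9)&(abs(P[...,1])<.35)
    k,l,st,ce=cv2.connectedComponentsWithStats(m.astype(np.uint8)); i=1+np.argmax(st[1:,4]); q=P[l==i]
    r=cv2.minAreaRect(q[:,:2].astype(np.float32)*1000); print(n,'lid z',np.median(q[:,2]).round(4),r,cv2.boxPoints(r).round(0).tolist())
    h=cv2.cvtColor(p,cv2.COLOR_RGB2HSV)
    am=(h[...,0]>5)&(h[...,0]<18)&(h[...,1]>140)&(P[...,2]>.012)&(P[...,2]<.06)&(P[...,0]>.3)&(P[...,0]<1)
    k,l,st,ce=cv2.connectedComponentsWithStats(am.astype(np.uint8))
    for i in range(1,k):
        if st[i,4]>15:
            q=P[l==i]; print('  amber',ce[i].round(),st[i,4],np.median(q,0).round(3),np.ptp(q,0).round(3))
    bl=(h[...,2]<60)&(P[...,2]>.055)&(P[...,2]<.09)&(P[...,0]>.3)&(P[...,0]<1)&(abs(P[...,1])<.45)
    k,l,st,ce=cv2.connectedComponentsWithStats(bl.astype(np.uint8))
    for i in range(1,k):
        if st[i,4]>30:
            q=P[l==i]; t=q[q[:,2]>np.percentile(q[:,2],80)-.004]; print('  cap',ce[i].round(),st[i,4],t.mean(0).round(3),q[:,2].max().round(3))
A=np.load('scene0.npz')['p'][190:310,150:310];B=np.load('side0.npz')['p'][130:250,220:380]; 
save(np.vstack([cv2.resize(A,(640,480)[:2]) [:300*2:1][:290+190],])[:480],'zA.png')
save(np.hstack([cv2.resize(A,(400,300),interpolation=3),cv2.resize(B,(400,300),interpolation=3)]),'z.png')
save(cv2.resize(np.load('wrist0.npz')['p'],(800,600)),'w.png')
```

```text
scene lid z 0.1556 ((559.3623046875, 51.38275909423828), (246.38905334472656, 324.92755126953125), 2.0252509117126465) [[431.0, 209.0], [442.0, -115.0], [688.0, -107.0], [677.0, 218.0]]
  amber [218. 239.] 181 [ 0.455 -0.259  0.047] [0.05  0.059 0.047]
  amber [231. 285.] 128 [ 0.628 -0.304  0.052] [0.043 0.051 0.019]
  amber [313. 351.] 27 [ 0.913 -0.212  0.059] [0.02  0.031 0.003]
  cap [213. 201.] 78 [ 0.328 -0.207  0.08 ] 0.087
  cap [182. 225.] 85 [ 0.364 -0.333  0.081] 0.085
  cap [217. 230.] 95 [ 0.443 -0.25   0.081] 0.085
  cap [243. 246.] 95 [ 0.541 -0.211  0.081] 0.086
  cap [300. 259.] 45 [ 0.673 -0.095  0.085] 0.09
  cap [439. 271.] 53 [0.919 0.224 0.063] 0.067
  cap [229. 278.] 116 [ 0.615 -0.299  0.081] 0.085
  cap [399. 290.] 51 [0.903 0.09  0.079] 0.087
  cap [402. 300.] 34 [0.932 0.068 0.064] 0.066
  cap [363. 319.] 35 [ 0.916 -0.058  0.064] 0.066
  cap [278. 375.] 184 [ 0.917 -0.323  0.062] 0.066
side lid z 0.1557 ((558.7169799804688, 48.68138885498047), (243.19561767578125, 328.9610900878906), 2.9044013023376465) [[429.0, 207.0], [446.0, -122.0], [688.0, -109.0], [
[... 193 characters left out ...]
] [0.061 0.048 0.048]
  amber [151. 238.] 17 [0.835 0.094 0.059] [0.014 0.028 0.003]
  amber [102. 330.] 22 [0.818 0.406 0.059] [0.018 0.028 0.005]
  cap [267. 161.] 73 [ 0.612 -0.294  0.082] 0.085
  cap [347. 167.] 78 [ 0.361 -0.329  0.082] 0.086
  cap [317. 180.] 88 [ 0.441 -0.248  0.081] 0.084
  cap [283. 180.] 47 [ 0.538 -0.205  0.083] 0.087
  cap [351. 196.] 87 [ 0.327 -0.203  0.081] 0.085
wrist lid z 0.1542 ((558.3571166992188, 46.53938293457031), (249.78041076660156, 203.7465057373047), 0.21553999185562134) [[433.0, 148.0], [434.0, -56.0], [684.0, -55.0], [683.0, 149.0]]
  amber [481. 122.] 1286 [0.815 0.078 0.058] [0.008 0.251 0.009]
  cap [212. 362.] 190 [ 0.539 -0.197  0.072] 0.077
```

View pics/z.png

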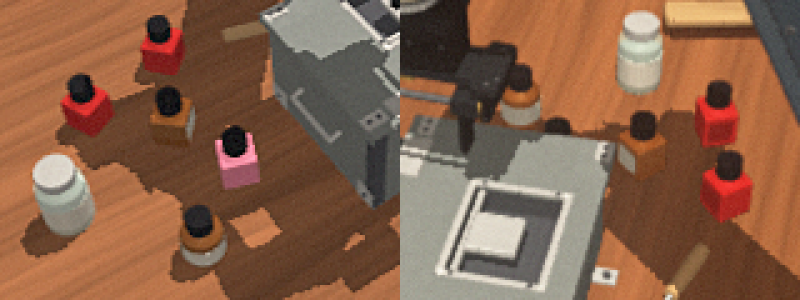

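View pics/wrist0.png

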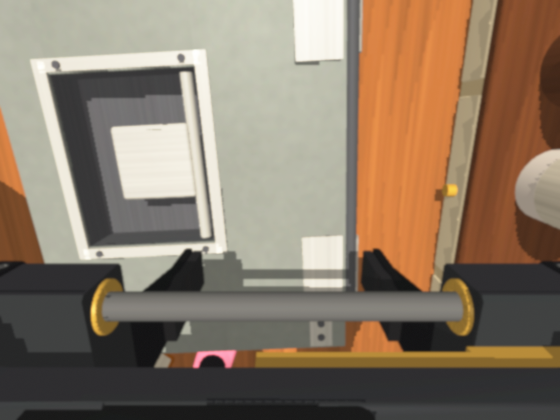

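Run:
```python
from h import *
seeds={'wrist':(145,165),'side':(257,224)}
pl={}
for n,s in seeds.items():
    z=np.load(n+'0.npz'); p=z['p']; g=cv2.GaussianBlur(cv2.cvtColor(p,cv2.COLOR_RGB2GRAY),(3,3),0)
    v=g[s[1]-3:s[1]+4,s[0]-3:s[0]+4].mean()
    m=(abs(g.astype(float)-v)<28).astype(np.uint8); k,l,st,ce=cv2.connectedComponentsWithStats(m,connectivity=4); i=l[s[1],s[0]]
    mm=cv2.morphologyEx((l==i).astype(np.uint8),cv2.MORPH_OPEN,np.ones((5,5)))
    cn=max(cv2.findContours(mm,0,2)[0],key=cv2.contourArea)
    W=onz(z,cn[:,0],.155)[:,:2]*1000
    r=cv2.minAreaRect(W.astype(np.float32)); print(n,v,st[i],r,cv2.boxPoints(r).round(1).tolist())
    P=cloud(z,z['d']); print(' depth z paddle',np.nanmedian(P[mm>0][:,2]), 'px',cv2.boxPoints(cv2.minAreaRect(cn)).round(1).tolist())
# lid outline: edges via height>0.13 mask in wrist & side; fit lines on raw edge clouds
for n in('scene','side','wrist'):
    z=np.load(n+'0.npz'); P=cloud(z,z['d']); 
    m=(abs(P[...,2]-.1555)<.004)&(P[...,0]>.42)&(P[...,0]<.70)&(P[...,1]>-.13)&(P[...,1]<.23)
    q=P[m]
    # front edge (min x per y bin), right edge (min y per x bin), left
    def edge(a,b,lo,hi,fn):
        X=[];Y=[]
        for t in np.arange(lo,hi,.008):
            w=q[abs(q[:,a]-t)<.004]
            if len(w)>20: X.append(t);Y.append(np.percentile(w[:,b],fn))
        if len(X)<6: return None
        X,Y=np.array(X),np.array(Y)
        for _ in range(3):
            f=np.polyfit(X,Y,1); k=abs(np.polyval(f,X)-Y)<.004
            if k.sum()>5:X,Y=X[k],Y[k]
        return np.degrees(np.arctan(f[0])).round(2),np.polyval(f,.56 if a==0 else .05).round(4),len(X)
    print(n,'front',edge(1,0,-.09,.19,1),'back',edge(1,0,-.09,.19,99),'right',edge(0,1,.46,.66,1),'left',edge(0,1,.46,.66,99))
```

```text
wrist 236.26530612244898 [ 112   73   96  164 6366] ((536.447021484375, 48.520263671875), (56.950775146484375, 112.37640380859375), 2.818722724914551) [[505.20001220703125, 103.19999694824219], [510.79998779296875, -9.0], [567.7000122070312, -6.199999809265137], [562.0999755859375, 106.0]]
 depth z paddle 0.15387016596844288 px [[105.80000305175781, 82.30000305175781], [187.8000030517578, 72.30000305175781], [207.8000030517578, 234.89999389648438], [125.69999694824219, 245.0]]
side 216.46938775510205 [241 207  28  31 326] ((536.008056640625, 50.236228942871094), (53.639923095703125, 51.30263137817383), 3.5638585090637207) [[507.6000061035156, 74.19999694824219], [510.79998779296875, 23.0], [564.4000244140625, 26.299999237060547], [561.2000122070312, 77.5]]
 depth z paddle 0.15578196092549673 px [[245.10000610351562, 228.6999969482422], [247.39999389648438, 214.1999969482422], [268.0, 217.39999389648438], [265.79998779296875, 231.89999389648438]]
scene front (np.float64(24.52), np.float64(0.4907), 35) back (np.float64(-2.72), np.float64(0.6776), 30) right (np.float64(3.24), np.float64(-0.1075), 25) left (np.float64(13.0), np.float64(0.2023), 25)
side front (np.float64(-2.92), np.float64(0.4395), 35) back (np.float64(-3.51), np.float64(0.6741), 29) right (np.float64(4.06), np.float64(-0.1061), 15) left (np.float64(2.81), np.float64(0.2091), 25)
wrist front (np.float64(-16.54), np.float64(0.4517), 28) back (np.float64(-3.09), np.float64(0.6742), 26) right (np.float64(-24.39), np.float64(-0.0856), 25) left (np.float64(-0.47), np.float64(0.1464), 25)
```

Request:
drive_tool(
  commands=[
    {"dx": -0.873,"dz": 0.4,"grip": 87},
    {"dx": -0.873,"dz": 0.4,"grip": 87},
    {"dx": -0.873,"dz": 0.4,"grip": 87},
    {"wy": -0.1149,"grip": 87},
    {"wy": -0.1149,"grip": 87},
    {"wy": -0.1149,"grip": 87},
    {"wy": -0.1149,"grip": 87},
    {"wy": -0.1149,"grip": 87},
  ],
)

```text
schema error: expected keys dx, dy, dz, wx, wy, wz, grip
```

Request:
drive_tool(
  commands=[
    {"wy": -0.1149,"grip": 87},
    {"wy": -0.1149,"grip": 87},
    {"wy": -0.1149,"grip": 87},
    {"wy": -0.1149,"grip": 87},
    {"grip": 87},
    {"grip": 87},
  ],
)

```text
schema error: expected keys dx, dy, dz, wx, wy, wz, grip
```

```bash
cat >> h.py <<'E'
Y=np.radians(3.1);C=np.array([.5605,.0505,0.]);RC=np.array([[np.cos(Y),-np.sin(Y),0],[np.sin(Y),np.cos(Y),0],[0,0,1]])
def ch(x,y,z): return C+RC@np.array([x,y,z])
def toch(P): return (np.asarray(P)-C)@RC
def st():
    s=bot.read_state(); R=np.array(s['tcp_rot']); print('t',round(s['time_s'],2),'tcp',np.round(s['position'],4),'ch',toch(s['position']).round(4),'F',np.round(s['force'],1),'open',round(s['opening'],3)); print('R',R.round(3).tolist(),'j',np.round(s['joint_positions'],1)); return s
def delta(Pt):
    s=bot.read_state();R=np.array(s['tcp_rot']);print('tool delta/4cm',(R.T@(np.asarray(Pt)-s['position'])/.04).round(3))
E
python3 - <<'E'
from h import *
s=st(); delta(ch(-.041,0,.153))
p,d,c=cap('wrist'); save(p,'w1.png')
g=p.copy()
for P in [ch(-.052,-.026,.155),ch(-.052,.026,.155),ch(.0,.026,.155),ch(0,-.026,.155),ch(-.122,.1,.155),ch(-.122,-.1,.155)]:
    u=proj(c,P)[0]; cv2.circle(g,tuple(int(v) for v in u),3,(255,0,0),-1); print(u.round(1))
save(g,'w1m.png')
E
```

```text
t 0.15 tcp [6.245e-01 1.000e-04 2.438e-01] ch [ 0.0612 -0.0538  0.2438] F [-0.2 -0.6 -0.5] open 1.001
R [[1.0, -0.002, 0.0], [-0.0, 0.0, 1.0], [-0.002, -1.0, 0.0]] j [-10.2  30.3  82.1   0.   67.7 -10.2]
tool delta/4cm [-2.619  2.275  1.203]
[125.6 198.7]
[110.8 124.4]
[186.9 120. ]
[196.9 194.9]
[-26.1   6.6]
[ 56.2 293.7]
```

View pics/w1m.png

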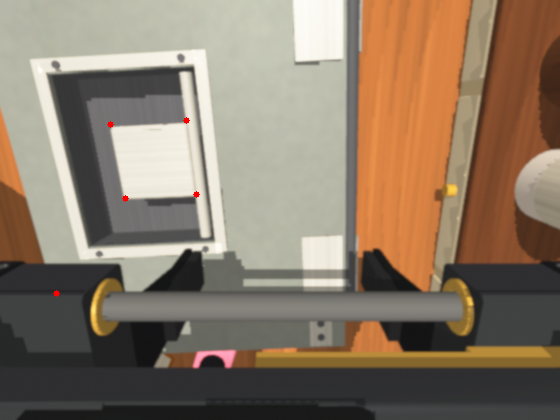

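The wrist view shows the paddle at (112–197, 122–198), with my projected corners on it to about 2 px. The rows need all keys, so I'm resending.

Request:
drive_tool(
  commands=[
    {"dx": -0.873,"dy": 0,"dz": 0.4,"wx": 0,"wy": 0,"wz": 0,"grip": 87},
    {"dx": -0.873,"dy": 0,"dz": 0.4,"wx": 0,"wy": 0,"wz": 0,"grip": 87},
    {"dx": -0.873,"dy": 0,"dz": 0.4,"wx": 0,"wy": 0,"wz": 0,"grip": 87},
    {"dx": 0,"dy": 0,"dz": 0,"wx": 0,"wy": -0.115,"wz": 0,"grip": 87},
    {"dx": 0,"dy": 0,"dz": 0,"wx": 0,"wy": -0.115,"wz": 0,"grip": 87},
    {"dx": 0,"dy": 0,"dz": 0,"wx": 0,"wy": -0.115,"wz": 0,"grip": 87},
    {"dx": 0,"dy": 0,"dz": 0,"wx": 0,"wy": -0.115,"wz": 0,"grip": 87},
    {"dx": 0,"dy": 0,"dz": 0,"wx": 0,"wy": -0.115,"wz": 0,"grip": 87},
  ],
)

```text
time_s: 1.2
position: [0.52, 0.0481, 0.2444]
tcp_rot: [[0.614, -0.0, -0.789], [0.789, 0.0, 0.614], [-0.0, -1.0, 0.0]]
force: [-0.5, -0.2, -0.0]
opening: 0.999
```

Request:
drive_tool(
  commands=[
    {"dx": 0,"dy": 0,"dz": 0,"wx": 0,"wy": -0.115,"wz": 0,"grip": 87},
    {"dx": 0,"dy": 0,"dz": 0,"wx": 0,"wy": -0.115,"wz": 0,"grip": 87},
    {"dx": 0,"dy": 0,"dz": 0,"wx": 0,"wy": -0.115,"wz": 0,"grip": 87},
    {"dx": 0,"dy": 0,"dz": 0,"wx": 0,"wy": -0.115,"wz": 0,"grip": 87},
    {"dx": 0,"dy": 0,"dz": 0,"wx": 0,"wy": 0,"wz": 0,"grip": 87},
    {"dx": 0,"dy": 0,"dz": 0,"wx": 0,"wy": 0,"wz": 0,"grip": 87},
  ],
)

```text
time_s: 1.95
position: [0.5202, 0.048, 0.2445]
tcp_rot: [[-0.052, -0.0, -0.999], [0.999, 0.0, -0.052], [0.0, -1.0, 0.0]]
force: [-0.5, -0.1, -0.0]
opening: 0.998
```

Run:
```python
from h import *
s=st(); delta(ch(-.041,0,.153))
p,d,c=cap('wrist'); save(p,'w2.png')
g=p.copy()
for P in [ch(-.052,-.026,.155),ch(-.052,.026,.155),ch(.0,.026,.155),ch(0,-.026,.155),ch(-.122,.1,.155),ch(-.122,-.1,.155)]:
    u=proj(c,P)[0]; cv2.circle(g,tuple(int(v) for v in u),2,(255,0,0),-1); print(u.round(1))
save(g,'w2m.png')
```

```text
t 1.95 tcp [0.5202 0.048  0.2445] ch [-0.0404 -0.0003  0.2445] F [-0.5 -0.1 -0. ] open 0.998
R [[-0.052, -0.0, -0.999], [0.999, 0.0, -0.052], [0.0, -1.0, 0.0]] j [  -7.    22.4   96.7    0.    60.9 -100. ]
tool delta/4cm [0.007 2.287 0.014]
[247.5 213.5]
[318.1 213.4]
[316.1 277.1]
[249.6 277.2]
[431.  113.7]
[134.4 114.3]
```

View pics/w2m.png

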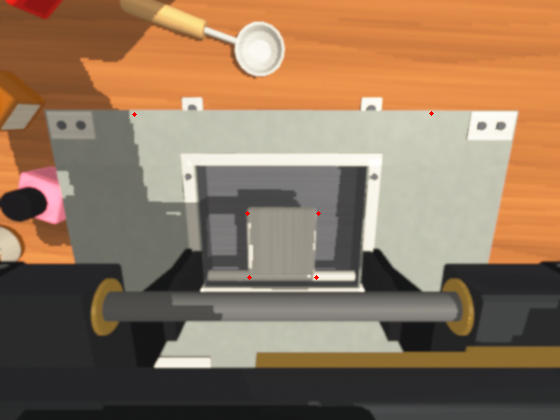

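Request:
drive_tool(
  commands=[
    {"dx": 0,"dy": 0.5,"dz": 0,"wx": 0,"wy": 0,"wz": 0,"grip": 70},
    {"dx": 0,"dy": 0.5,"dz": 0,"wx": 0,"wy": 0,"wz": 0,"grip": 70},
    {"dx": 0,"dy": 0.4,"dz": 0,"wx": 0,"wy": 0,"wz": 0,"grip": 70},
    {"dx": 0,"dy": 0.3,"dz": 0,"wx": 0,"wy": 0,"wz": 0,"grip": 70},
    {"dx": 0,"dy": 0.3,"dz": 0,"wx": 0,"wy": 0,"wz": 0,"grip": 70},
    {"dx": 0,"dy": 0.287,"dz": 0,"wx": 0,"wy": 0,"wz": 0,"grip": 70},
    {"dx": 0,"dy": 0,"dz": 0,"wx": 0,"wy": 0,"wz": 0,"grip": 50},
    {"dx": 0,"dy": 0,"dz": 0,"wx": 0,"wy": 0,"wz": 0,"grip": 40},
  ],
)

```text
time_s: 3.0
position: [0.5205, 0.048, 0.1533]
tcp_rot: [[-0.055, 0.001, -0.998], [0.998, -0.0, -0.055], [-0.0, -1.0, -0.001]]
force: [0.6, 0.4, 0.2]
opening: 0.659
```

Request:
drive_tool(
  commands=[
    {"dx": 0,"dy": 0,"dz": 0,"wx": 0,"wy": 0,"wz": 0,"grip": 40},
    {"dx": 0,"dy": 0,"dz": 0,"wx": 0,"wy": 0,"wz": 0,"grip": 40},
    {"dx": 0,"dy": 0,"dz": 0,"wx": 0,"wy": 0,"wz": 0,"grip": 40},
  ],
)

```text
time_s: 3.38
position: [0.5206, 0.0475, 0.1534]
tcp_rot: [[-0.055, 0.001, -0.998], [0.998, -0.001, -0.055], [-0.001, -1.0, -0.001]]
force: [-0.7, -3.9, -0.2]
opening: 0.592
```

```bash
cat >> h.py <<'E'
def rot(a,v): x,z=v; return np.array([x*np.cos(a)+z*np.sin(a),-x*np.sin(a)+z*np.cos(a)])
H=np.array([.110,.151])
def lidpt(th,v): return H+rot(th,v)
def pad(th,ph,l=.043): return lidpt(th,np.array([-.108,-.001])+rot(ph,(-l,0)))
E
python3 - <<'E'
from h import *
st()
T=[(0,p) for p in np.linspace(0,.70,9)]+[(t,.70) for t in np.linspace(0,.9,17)[1:]]
G=np.array([pad(*t) for t in T]); D=np.diff(G,axis=0)/.04
for t,g,d in zip(T[1:],G[1:],D): print(np.round(t,2),g.round(4),'dy %.3f dz %.3f'%(-d[1],-d[0]))
E
```

```text
t 3.38 tcp [0.5206 0.0475 0.1534] ch [-0.04   -0.0008  0.1534] F [-0.7 -3.9 -0.2] open 0.592
R [[-0.055, 0.001, -0.998], [0.998, -0.001, -0.055], [-0.001, -1.0, -0.001]] j [-7.000e+00  3.010e+01  1.017e+02 -1.000e-01  4.810e+01 -1.001e+02]
[0.   0.09] [-0.0408  0.1538] dy -0.094 dz -0.004
[0.   0.18] [-0.0403  0.1575] dy -0.093 dz -0.012
[0.   0.26] [-0.0395  0.1612] dy -0.092 dz -0.020
[0.   0.35] [-0.0384  0.1647] dy -0.090 dz -0.028
[0.   0.44] [-0.0369  0.1682] dy -0.087 dz -0.036
[0.   0.52] [-0.0352  0.1716] dy -0.083 dz -0.044
[0.   0.61] [-0.0332  0.1747] dy -0.079 dz -0.051
[0.  0.7] [-0.0309  0.1777] dy -0.075 dz -0.057
[0.06 0.7 ] [-0.0292  0.1856] dy -0.197 dz -0.043
[0.11 0.7 ] [-0.027   0.1933] dy -0.194 dz -0.054
[0.17 0.7 ] [-0.0244  0.201 ] dy -0.191 dz -0.065
[0.22 0.7 ] [-0.0214  0.2085] dy -0.187 dz -0.076
[0.28 0.7 ] [-0.0179  0.2158] dy -0.182 dz -0.086
[0.34 0.7 ] [-0.0141  0.2228] dy -0.177 dz -0.096
[0.39 0.7 ] [-0.0099  0.2297] dy -0.172 dz -0.106
[0.45 0.7 ] [-0.0052  0.2363] dy -0.165 dz -0.115
[0.51 0.7 ] [-0.0003  0.2427] dy -0.159 dz -0.124
[0.56 0.7 ] [0.0051 0.2487] dy -0.151 dz -0.133
[0.62 0.7 ] [0.0107 0.2545] dy -0.144 dz -0.142
[0.68 0.7 ] [0.0167 0.2599] dy -0.135 dz -0.149
[0.73 0.7 ] [0.023 0.265] dy -0.127 dz -0.157
[0.79 0.7 ] [0.0295 0.2697] dy -0.118 dz -0.164
[0.84 0.7 ] [0.0363 0.274 ] dy -0.108 dz -0.170
[0.9 0.7] [0.0433 0.278 ] dy -0.099 dz -0.176
```

Request:
drive_tool(
  commands=[
    {"dx": 0,"dy": -0.094,"dz": -0.004,"wx": 0,"wy": 0,"wz": 0,"grip": 40},
    {"dx": 0,"dy": -0.093,"dz": -0.012,"wx": 0,"wy": 0,"wz": 0,"grip": 40},
    {"dx": 0,"dy": -0.092,"dz": -0.02,"wx": 0,"wy": 0,"wz": 0,"grip": 40},
    {"dx": 0,"dy": -0.09,"dz": -0.028,"wx": 0,"wy": 0,"wz": 0,"grip": 40},
    {"dx": 0,"dy": -0.087,"dz": -0.036,"wx": 0,"wy": 0,"wz": 0,"grip": 40},
    {"dx": 0,"dy": -0.083,"dz": -0.044,"wx": 0,"wy": 0,"wz": 0,"grip": 40},
    {"dx": 0,"dy": -0.079,"dz": -0.051,"wx": 0,"wy": 0,"wz": 0,"grip": 40},
    {"dx": 0,"dy": -0.075,"dz": -0.057,"wx": 0,"wy": 0,"wz": 0,"grip": 40},
  ],
)

```text
time_s: 4.38
position: [0.5264, 0.0478, 0.1784]
tcp_rot: [[-0.055, -0.01, -0.998], [0.998, -0.001, -0.055], [-0.001, -1.0, 0.01]]
force: [-2.6, -6.1, -12.1]
opening: 0.592
```

Request:
drive_tool(
  commands=[
    {"dx": 0,"dy": -0.06,"dz": -0.06,"wx": 0,"wy": 0,"wz": 0,"grip": 40},
    {"dx": 0,"dy": 0,"dz": 0,"wx": 0,"wy": 0,"wz": 0,"grip": 40},
  ],
)

```text
time_s: 4.62
position: [0.5277, 0.0479, 0.1807]
tcp_rot: [[-0.055, -0.013, -0.998], [0.998, -0.001, -0.055], [-0.001, -1.0, 0.013]]
force: [-4.7, -6.7, -8.5]
opening: 0.596
```

Request:
drive_tool(
  commands=[
    {"dx": 0,"dy": -0.1,"dz": -0.04,"wx": 0,"wy": 0,"wz": 0,"grip": 40},
    {"dx": 0,"dy": -0.1,"dz": -0.03,"wx": 0,"wy": 0,"wz": 0,"grip": 40},
    {"dx": 0,"dy": -0.1,"dz": -0.03,"wx": 0,"wy": 0,"wz": 0,"grip": 40},
    {"dx": 0,"dy": -0.1,"dz": -0.03,"wx": 0,"wy": 0,"wz": 0,"grip": 40},
  ],
)

```text
time_s: 5.12
position: [0.5318, 0.0481, 0.1962]
tcp_rot: [[-0.055, -0.016, -0.998], [0.998, -0.002, -0.055], [-0.001, -1.0, 0.016]]
force: [-5.1, -8.0, -9.9]
opening: 0.597
```

Request:
drive_tool(
  commands=[
    {"dx": 0,"dy": -0.191,"dz": -0.065,"wx": 0,"wy": 0,"wz": 0,"grip": 40},
    {"dx": 0,"dy": -0.187,"dz": -0.076,"wx": 0,"wy": 0,"wz": 0,"grip": 40},
    {"dx": 0,"dy": -0.182,"dz": -0.086,"wx": 0,"wy": 0,"wz": 0,"grip": 40},
    {"dx": 0,"dy": -0.177,"dz": -0.096,"wx": 0,"wy": 0,"wz": 0,"grip": 40},
    {"dx": 0,"dy": -0.172,"dz": -0.106,"wx": 0,"wy": 0,"wz": 0,"grip": 40},
    {"dx": 0,"dy": -0.165,"dz": -0.115,"wx": 0,"wy": 0,"wz": 0,"grip": 40},
    {"dx": 0,"dy": -0.159,"dz": -0.124,"wx": 0,"wy": 0,"wz": 0,"grip": 40},
    {"dx": 0,"dy": -0.151,"dz": -0.133,"wx": 0,"wy": 0,"wz": 0,"grip": 40},
  ],
)

```text
time_s: 6.12
position: [0.5603, 0.0496, 0.251]
tcp_rot: [[-0.056, -0.025, -0.998], [0.998, -0.003, -0.056], [-0.001, -1.0, 0.025]]
force: [-11.8, -7.2, -3.1]
opening: 0.589
```

Run:
```python
from h import *
st()
p,d,c=cap('side'); save(p[80:400,100:420],'s1.png')
q,d,c=cap('scene'); save(np.hstack([cv2.resize(p[100:340,140:400],(390,360)),cv2.resize(q[100:340,180:440],(390,360))]),'s1.png')
```

```text
t 6.12 tcp [0.5603 0.0496 0.251 ] ch [-2.00e-04 -9.00e-04  2.51e-01] F [-11.8  -7.2  -3.1] open 0.589
R [[-0.056, -0.025, -0.998], [0.998, -0.003, -0.056], [-0.001, -1.0, 0.025]] j [ -6.2  25.5  89.8  -0.3  66.1 -99.2]
```

View pics/s1.png

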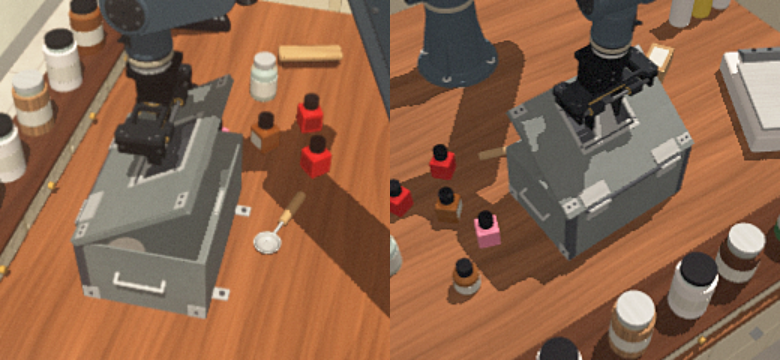

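The lid is about 0.5 rad open, and the gripper still holds the paddle (left view around (150,150)). I'll keep opening it.

Request:
drive_tool(
  commands=[
    {"dx": 0,"dy": -0.144,"dz": -0.142,"wx": 0,"wy": 0,"wz": 0,"grip": 40},
    {"dx": 0,"dy": -0.135,"dz": -0.149,"wx": 0,"wy": 0,"wz": 0,"grip": 40},
    {"dx": 0,"dy": -0.127,"dz": -0.157,"wx": 0,"wy": 0,"wz": 0,"grip": 40},
    {"dx": 0,"dy": -0.118,"dz": -0.164,"wx": 0,"wy": 0,"wz": 0,"grip": 40},
    {"dx": 0,"dy": -0.108,"dz": -0.17,"wx": 0,"wy": 0,"wz": 0,"grip": 40},
    {"dx": 0,"dy": -0.099,"dz": -0.176,"wx": 0,"wy": 0,"wz": 0,"grip": 40},
    {"dx": 0,"dy": 0,"dz": 0,"wx": 0,"wy": 0,"wz": 0,"grip": 40},
  ],
)

```text
time_s: 7.1
position: [0.6016, 0.0517, 0.2825]
tcp_rot: [[-0.055, -0.018, -0.998], [0.998, -0.003, -0.055], [-0.002, -1.0, 0.018]]
force: [-11.6, -6.2, 3.5]
opening: 0.594
```

Request:
drive_tool(
  commands=[
    {"dx": 0,"dy": 0,"dz": 0,"wx": 0,"wy": 0,"wz": 0,"grip": 72},
    {"dx": 0,"dy": 0,"dz": 0,"wx": 0,"wy": 0,"wz": 0,"grip": 72},
    {"dx": 0,"dy": 0,"dz": 0,"wx": 0,"wy": 0,"wz": 0,"grip": 72},
    {"dx": 0,"dy": -0.6,"dz": 0,"wx": 0,"wy": 0,"wz": 0,"grip": 72},
    {"dx": 0,"dy": -0.8,"dz": 0,"wx": 0,"wy": 0,"wz": 0,"grip": 72},
    {"dx": 0,"dy": -0.8,"dz": 0,"wx": 0,"wy": 0,"wz": 0,"grip": 72},
    {"dx": 0,"dy": -0.8,"dz": 0,"wx": 0,"wy": 0,"wz": 0,"grip": 72},
    {"dx": 0,"dy": 0,"dz": 0,"wx": 0,"wy": 0,"wz": 0,"grip": 87},
  ],
)

```text
time_s: 8.1
position: [0.6097, 0.0532, 0.4071]
tcp_rot: [[-0.055, 0.007, -0.998], [0.998, -0.0, -0.055], [-0.001, -1.0, -0.007]]
force: [0.3, -0.2, -0.4]
opening: 0.877
```

```bash
cat >> h.py <<'E'
def lidang():
    # lid angle from side & scene clouds: points off chest interior; fit plane-line in chest x-z at |y|>.08
    for n in('side','scene'):
        p,d,c=cap(n); P=toch(cloud(c,d).reshape(-1,3)).reshape(-1,3)
        k=(P[:,1]>.075)&(P[:,1]<.155)|(P[:,1]<-.075)&(P[:,1]>-.155)
        q=P[k&(P[:,2]>.175)&(P[:,2]<.45)&(P[:,0]>-.13)&(P[:,0]<.12)][:,[0,2]]
        # top lid points: angle about the hinge, radius < .235
        v=q-H; r=np.hypot(*v.T); q=v[(r>.05)&(r<.24)]; a=np.arctan2(q[:,1],-q[:,0])
        h,e=np.histogram(a,np.arange(0,1.6,.02)); i=h.argmax(); print(n,'lid angle',round(np.median(a[abs(a-e[i]-.01)<.04]),3),len(a),h.max(),'r max',r[r<.24].max().round(3) if len(r) else None)
E
python3 - <<'E'
from h import *
st(); lidang()
E
```

```text
t 8.1 tcp [0.6097 0.0532 0.4071] ch [0.0492 0.     0.4071] F [ 0.3 -0.2 -0.4] open 0.877
R [[-0.055, 0.007, -0.998], [0.998, -0.0, -0.055], [-0.001, -1.0, -0.007]] j [ -5.5  21.3  71.3   0.   87.  -98.7]
side lid angle 0.939 1364 488 r max 0.237
scene lid angle 0.936 3041 1374 r max 0.234
```

Request:
drive_tool(
  commands=[
    {"dx": 0,"dy": 0,"dz": 0.775,"wx": 0,"wy": 0,"wz": 0,"grip": 87},
    {"dx": 0,"dy": 0,"dz": 0.775,"wx": 0,"wy": 0,"wz": 0,"grip": 87},
    {"dx": 0,"dy": 0,"dz": 0.775,"wx": 0,"wy": 0,"wz": 0,"grip": 87},
    {"dx": 0,"dy": 0,"dz": 0.775,"wx": 0,"wy": 0,"wz": 0,"grip": 87},
    {"dx": 0,"dy": 0.85,"dz": 0,"wx": 0,"wy": 0,"wz": 0,"grip": 87},
    {"dx": 0,"dy": 0.85,"dz": 0,"wx": 0,"wy": 0,"wz": 0,"grip": 87},
    {"dx": 0,"dy": 0,"dz": -0.25,"wx": 0,"wy": 0,"wz": 0,"grip": 87},
    {"dx": 0,"dy": 0,"dz": -0.25,"wx": 0,"wy": 0,"wz": 0,"grip": 87},
  ],
)

```text
time_s: 9.2
position: [0.5057, 0.0471, 0.3361]
tcp_rot: [[-0.055, 0.001, -0.998], [0.998, 0.0, -0.055], [-0.0, -1.0, -0.001]]
force: [0.0, -0.7, 0.0]
opening: 1.0
```

Request:
drive_tool(
  commands=[
    {"dx": 0,"dy": 0,"dz": -0.15,"wx": 0,"wy": 0,"wz": 0,"grip": 87},
    {"dx": 0,"dy": -0.12,"dz": -0.2,"wx": 0,"wy": 0,"wz": 0,"grip": 87},
    {"dx": 0,"dy": -0.12,"dz": -0.2,"wx": 0,"wy": 0,"wz": 0,"grip": 87},
  ],
)

```text
time_s: 9.57
position: [0.5224, 0.048, 0.3469]
tcp_rot: [[-0.055, -0.011, -0.998], [0.998, -0.002, -0.055], [-0.001, -1.0, 0.011]]
force: [-13.9, -1.5, 10.9]
opening: 0.998
```

Request:
drive_tool(
  commands=[
    {"dx": 0,"dy": -0.18,"dz": -0.17,"wx": 0,"wy": 0,"wz": 0,"grip": 87},
    {"dx": 0,"dy": -0.14,"dz": -0.17,"wx": 0,"wy": 0,"wz": 0,"grip": 87},
    {"dx": 0,"dy": -0.12,"dz": -0.17,"wx": 0,"wy": 0,"wz": 0,"grip": 87},
    {"dx": 0,"dy": -0.1,"dz": -0.17,"wx": 0,"wy": 0,"wz": 0,"grip": 87},
    {"dx": 0,"dy": -0.09,"dz": -0.17,"wx": 0,"wy": 0,"wz": 0,"grip": 87},
    {"dx": 0,"dy": -0.07,"dz": -0.17,"wx": 0,"wy": 0,"wz": 0,"grip": 87},
  ],
)

```text
time_s: 10.32
position: [0.5675, 0.0504, 0.3736]
tcp_rot: [[-0.055, -0.0, -0.998], [0.998, -0.0, -0.055], [-0.0, -1.0, 0.0]]
force: [-4.1, -1.7, 0.4]
opening: 1.0
```

Request:
drive_tool(
  commands=[
    {"dx": 0,"dy": -0.04,"dz": -0.15,"wx": 0,"wy": 0,"wz": 0,"grip": 87},
    {"dx": 0,"dy": -0.04,"dz": -0.14,"wx": 0,"wy": 0,"wz": 0,"grip": 87},
    {"dx": 0,"dy": -0.03,"dz": -0.12,"wx": 0,"wy": 0,"wz": 0,"grip": 87},
    {"dx": 0,"dy": 0,"dz": 0,"wx": 0,"wy": 0,"wz": 0,"grip": 87},
  ],
)

```text
time_s: 10.82
position: [0.5846, 0.0515, 0.3789]
tcp_rot: [[-0.055, 0.003, -0.998], [0.998, -0.0, -0.055], [-0.0, -1.0, -0.003]]
force: [-2.7, -0.5, 2.7]
opening: 0.998
```

Run:
```python
from h import *
st(); lidang()
```

```text
t 10.82 tcp [0.5846 0.0515 0.3789] ch [ 2.420e-02 -3.000e-04  3.789e-01] F [-2.7 -0.5  2.7] open 0.998
R [[-0.055, 0.003, -0.998], [0.998, -0.0, -0.055], [-0.0, -1.0, -0.003]] j [ -5.9  20.1  77.4   0.   82.3 -99. ]
side lid angle 1.3 265 98 r max 0.236
scene lid angle 1.319 2872 1274 r max 0.235
```

Request:
drive_tool(
  commands=[
    {"dx": 0,"dy": 0,"dz": 0.9,"wx": 0,"wy": 0,"wz": 0,"grip": 87},
    {"dx": 0,"dy": 0,"dz": 0.8,"wx": 0,"wy": 0,"wz": 0,"grip": 87},
    {"dx": 0,"dy": 0,"dz": 0.8,"wx": 0,"wy": 0,"wz": 0,"grip": 87},
    {"dx": -0.94,"dy": 0,"dz": 0,"wx": 0,"wy": 0,"wz": 0,"grip": 87},
    {"dx": -0.94,"dy": 0,"dz": 0,"wx": 0,"wy": 0,"wz": 0,"grip": 87},
    {"dx": -0.94,"dy": 0.3,"dz": 0,"wx": 0,"wy": 0,"wz": 0,"grip": 87},
    {"dx": -0.94,"dy": 0.5,"dz": 0,"wx": 0,"wy": 0,"wz": 0,"grip": 87},
    {"dx": -0.94,"dy": 0.6,"dz": 0,"wx": 0,"wy": 0,"wz": 0,"grip": 87},
  ],
)

```text
time_s: 11.92
position: [0.4956, -0.1432, 0.3218]
tcp_rot: [[-0.055, 0.005, -0.998], [0.998, -0.001, -0.055], [-0.001, -1.0, -0.005]]
force: [0.4, 0.0, 0.1]
opening: 1.0
```

Request:
drive_tool(
  commands=[
    {"dx": -0.94,"dy": 0.6,"dz": 0,"wx": 0,"wy": 0,"wz": 0,"grip": 87},
    {"dx": -0.94,"dy": 0.6,"dz": 0,"wx": 0,"wy": 0,"wz": 0,"grip": 87},
    {"dx": -0.94,"dy": 0.6,"dz": 0,"wx": 0,"wy": 0,"wz": 0,"grip": 87},
    {"dx": 0,"dy": 0,"dz": 0,"wx": 0,"wy": 0,"wz": 0,"grip": 87},
    {"dx": 0,"dy": 0,"dz": 0,"wx": 0,"wy": 0,"wz": 0,"grip": 87},
  ],
)

```text
time_s: 12.55
position: [0.5007, -0.2541, 0.2498]
tcp_rot: [[-0.055, 0.001, -0.999], [0.999, 0.0, -0.055], [0.0, -1.0, -0.001]]
force: [-0.0, 1.4, 0.7]
opening: 0.999
```

Run:
```python
from h import *
st(); lidang()
p,d,c=cap('wrist'); save(p,'w3.png'); np.savez('w3.npz',p=p,d=d,**{k:np.array(v) for k,v in c.items()})
P=cloud(c,d); print(proj(c,[.442,-.249,.08]),proj(c,[.442,-.249,.05]))
h=cv2.cvtColor(p,cv2.COLOR_RGB2HSV)
am=((h[...,0]>5)&(h[...,0]<20)&(h[...,1]>120)&(P[...,2]>.01)&(P[...,2]<.065)).astype(np.uint8)
k,l,s,ce=cv2.connectedComponentsWithStats(am)
for i in range(1,k):
    if s[i,4]>80: print(ce[i].round(),s[i],np.nanmedian(P[l==i],0).round(3))
```

```text
t 12.55 tcp [ 0.5007 -0.2541  0.2498] ch [-0.0762 -0.3009  0.2498] F [-0.   1.4  0.7] open 0.999
R [[-0.055, 0.001, -0.999], [0.999, 0.0, -0.055], [0.0, -1.0, -0.001]] j [-3.830e+01  2.490e+01  9.100e+01  1.000e-01  6.400e+01 -1.315e+02]
side lid angle 1.299 414 132 r max 0.238
scene lid angle 1.319 2865 1236 r max 0.235
[[290.85888153 140.27599018]] [[290.11109155 138.14796442]]
[24. 86.] [   0   15   53  138 1286] [ 0.404 -0.533  0.019]
[438.  51.] [414  32  74  44 605] [ 0.346 -0.108  0.015]
[288. 133.] [ 260  105   59   61 1124] [ 0.436 -0.252  0.049]
[239. 274.] [217 261  44  30 779] [ 0.597 -0.297  0.051]
```

View pics/w3.png

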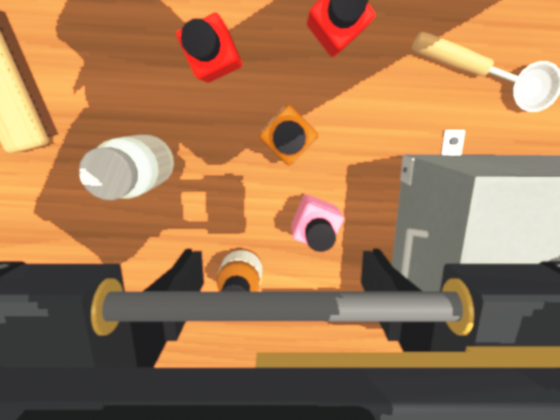

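The square amber bottle is the diamond at (289,135), turned about 45°. Next I'll fit its yaw and position.

Run:
```python
from h import *
z=np.load('w3.npz');p=z['p'];d=z['d'];P=cloud(z,d)
h=cv2.cvtColor(p,cv2.COLOR_RGB2HSV)
roi=np.zeros(d.shape,bool);roi[95:175,250:330]=1
top=roi&(P[...,2]>.042)&(P[...,2]<.09)
am=roi&(h[...,0]>5)&(h[...,0]<20)&(h[...,1]>120)&(P[...,2]>.04)
for nm,m in(('depth',top),('amber',am)):
    m=cv2.morphologyEx(m.astype(np.uint8),cv2.MORPH_OPEN,np.ones((3,3)))
    cn=np.vstack(cv2.findContours(m,0,2)[0])[:,0]
    W=onz(z,cn,.05)[:,:2]*1000; r=cv2.minAreaRect(W.astype(np.float32)); print(nm,r,cv2.boxPoints(r).round(1).tolist())
cap_=roi&(h[...,2]<70)&(P[...,2]>.07); v,u=np.nonzero(cap_)
print('cap',onz(z,[[u.mean(),v.mean()]],.08).round(4),np.ptp(u),np.ptp(v),'ztop',np.median(P[cap_][:,2]),'tri z from scene:')
a=np.load('scene0.npz'); o1,d1=ray(z,[[u.mean(),v.mean()]]); o2,d2=ray(a,[[217,228.5]])
# closest point of the two rays
A=np.c_[d1[0],-d2[0]]; t=np.linalg.lstsq(A,o2-o1,rcond=None)[0]; print((o1+d1[0]*t[0]).round(4),(o2+d2[0]*t[1]).round(4))
```

```text
depth ((439.12054443359375, -250.77020263671875), (45.25493240356445, 45.161563873291016), 48.401065826416016) [[407.20001220703125, -252.6999969482422], [441.0, -282.70001220703125], [471.0, -248.8000030517578], [437.29998779296875, -218.89999389648438]]
amber ((439.12054443359375, -250.77020263671875), (45.25493240356445, 45.161563873291016), 48.401065826416016) [[407.20001220703125, -252.6999969482422], [441.0, -282.70001220703125], [471.0, -248.8000030517578], [437.29998779296875, -218.89999389648438]]
cap [[ 0.4361 -0.2534  0.08  ]] 28 26 ztop 0.0790738132215402 tri z from scene:
[ 0.4365 -0.2533  0.0729] [ 0.4381 -0.2475  0.0731]
```

Request:
drive_tool(
  commands=[
    {"dx": 0.087,"dy": 0,"dz": 0.761,"wx": 0,"wy": 0,"wz": 0,"grip": 87},
    {"dx": 0.087,"dy": 0,"dz": 0.761,"wx": 0,"wy": 0,"wz": 0,"grip": 87},
    {"dx": 0,"dy": 0.5,"dz": 0,"wx": 0,"wy": 0.0995,"wz": 0,"grip": 87},
    {"dx": 0,"dy": 0.5,"dz": 0,"wx": 0,"wy": 0.0995,"wz": 0,"grip": 87},
    {"dx": 0,"dy": 0.5,"dz": 0,"wx": 0,"wy": 0.0995,"wz": 0,"grip": 87},
    {"dx": 0,"dy": 0.5,"dz": 0,"wx": 0,"wy": 0.0995,"wz": 0,"grip": 87},
    {"dx": 0,"dy": 0.5,"dz": 0,"wx": 0,"wy": 0.0995,"wz": 0,"grip": 87},
    {"dx": 0,"dy": 0,"dz": 0,"wx": 0,"wy": 0,"wz": 0,"grip": 87},
  ],
)

```text
time_s: 13.7
position: [0.4387, -0.2496, 0.1494]
tcp_rot: [[0.662, -0.001, -0.75], [0.75, 0.001, 0.662], [0.0, -1.0, 0.002]]
force: [-0.5, -0.2, -0.1]
opening: 1.001
```

Run:
```python
from h import *
s=st(); R=s['tcp_rot']; print('yaw',np.degrees(np.arctan2(R[1,0],R[0,0]))); delta([.4395,-.2505,.041])
p,d,c=cap('wrist'); save(p,'w4.png')
P=cloud(c,d);h=cv2.cvtColor(p,cv2.COLOR_RGB2HSV)
u0=proj(c,[.4395,-.2505,.08])[0].astype(int);print(u0)
m=(h[...,0]>5)&(h[...,0]<20)&(h[...,1]>120)&(P[...,2]>.04)&(P[...,2]<.056)&(abs(P[...,0]-.44)<.05)&(abs(P[...,1]+.25)<.05)
m=cv2.morphologyEx(m.astype(np.uint8),cv2.MORPH_OPEN,np.ones((3,3)))
cn=np.vstack(cv2.findContours(m,0,2)[0])[:,0]; W=onz(c,cn,.05)[:,:2]*1000; print(cv2.minAreaRect(W.astype(np.float32)),cv2.boundingRect(cn))
k=(h[...,2]<70)&(P[...,2]>.074)&(P[...,2]<.09)&(abs(P[...,0]-.44)<.035)&(abs(P[...,1]+.25)<.035); v,u=np.nonzero(k); print('cap',len(u),P[k].mean(0).round(4))
```

```text
t 13.7 tcp [ 0.4387 -0.2496  0.1494] ch [-0.1379 -0.293   0.1494] F [-0.5 -0.2 -0.1] open 1.001
R [[0.662, -0.001, -0.75], [0.75, 0.001, 0.662], [0.0, -1.0, 0.002]] j [-42.3  29.4 104.3   0.   46.3 -90.9]
yaw 48.54769736281466
tool delta/4cm [-0.004  2.711 -0.036]
[283 239]
((438.0966491699219, -249.08737182617188), (45.13221740722656, 45.63169860839844), 48.53477478027344) (254, 194, 59, 57)
cap 1298 [ 0.4378 -0.2508  0.0789]
```

Request:
drive_tool(
  commands=[
    {"dx": 0,"dy": 0.8,"dz": 0,"wx": 0,"wy": 0,"wz": 0,"grip": 87},
    {"dx": 0,"dy": 0.8,"dz": 0,"wx": 0,"wy": 0,"wz": 0,"grip": 87},
    {"dx": 0,"dy": 0.7,"dz": 0,"wx": 0,"wy": 0,"wz": 0,"grip": 87},
    {"dx": 0,"dy": 0.41,"dz": 0,"wx": 0,"wy": 0,"wz": 0,"grip": 87},
    {"dx": 0,"dy": 0,"dz": 0,"wx": 0,"wy": 0,"wz": 0,"grip": 60},
    {"dx": 0,"dy": 0,"dz": 0,"wx": 0,"wy": 0,"wz": 0,"grip": 45},
    {"dx": 0,"dy": 0,"dz": 0,"wx": 0,"wy": 0,"wz": 0,"grip": 35},
    {"dx": 0,"dy": 0,"dz": 0,"wx": 0,"wy": 0,"wz": 0,"grip": 35},
  ],
)

```text
time_s: 14.75
position: [0.4392, -0.251, 0.0421]
tcp_rot: [[0.664, 0.001, -0.748], [0.748, -0.001, 0.664], [-0.0, -1.0, -0.001]]
force: [-0.7, 0.0, -0.4]
opening: 0.634
```

Request:
drive_tool(
  commands=[
    {"dx": 0,"dy": 0,"dz": 0,"wx": 0,"wy": 0,"wz": 0,"grip": 35},
    {"dx": 0,"dy": -0.2,"dz": 0,"wx": 0,"wy": 0,"wz": 0,"grip": 35},
    {"dx": 0,"dy": -0.3,"dz": 0,"wx": 0,"wy": 0,"wz": 0,"grip": 35},
  ],
)

```text
time_s: 15.12
position: [0.4385, -0.2504, 0.0617]
tcp_rot: [[0.664, -0.001, -0.748], [0.748, 0.001, 0.664], [-0.0, -1.0, 0.001]]
force: [0.7, -0.3, -1.7]
opening: 0.527
```

Request:
drive_tool(
  commands=[
    {"dx": 0,"dy": -0.95,"dz": 0,"wx": 0,"wy": 0,"wz": 0,"grip": 35},
    {"dx": 0,"dy": -0.95,"dz": 0,"wx": 0,"wy": -0.099,"wz": 0,"grip": 35},
    {"dx": 0,"dy": -0.95,"dz": 0,"wx": 0,"wy": -0.099,"wz": 0,"grip": 35},
    {"dx": 0,"dy": -0.95,"dz": 0,"wx": 0,"wy": -0.099,"wz": 0,"grip": 35},
    {"dx": 0,"dy": -0.95,"dz": 0,"wx": 0,"wy": -0.099,"wz": 0,"grip": 35},
    {"dx": 0,"dy": 0,"dz": 0,"wx": 0,"wy": -0.099,"wz": 0,"grip": 35},
    {"dx": 0,"dy": 0,"dz": 0,"wx": 0,"wy": 0,"wz": 0,"grip": 35},
  ],
)

```text
time_s: 16.0
position: [0.4385, -0.2504, 0.2523]
tcp_rot: [[-0.049, 0.001, -0.999], [0.999, -0.001, -0.049], [-0.001, -1.0, -0.001]]
force: [0.7, -0.5, -1.1]
opening: 0.526
```

Request:
drive_tool(
  commands=[
    {"dx": 0.7,"dy": 0,"dz": -0.25,"wx": 0,"wy": 0,"wz": 0,"grip": 35},
    {"dx": 0.9,"dy": 0,"dz": -0.28,"wx": 0,"wy": 0,"wz": 0,"grip": 35},
    {"dx": 0.95,"dy": 0,"dz": -0.3,"wx": 0,"wy": 0,"wz": 0,"grip": 35},
    {"dx": 0.95,"dy": 0,"dz": -0.3,"wx": 0,"wy": 0,"wz": 0,"grip": 35},
    {"dx": 0.95,"dy": 0,"dz": -0.3,"wx": 0,"wy": 0,"wz": 0,"grip": 35},
    {"dx": 0.9,"dy": 0,"dz": -0.28,"wx": 0,"wy": 0,"wz": 0,"grip": 35},
    {"dx": 0.8,"dy": 0,"dz": -0.24,"wx": 0,"wy": 0,"wz": 0,"grip": 35},
    {"dx": 0,"dy": 0,"dz": 0,"wx": 0,"wy": 0,"wz": 0,"grip": 35},
  ],
)

```text
time_s: 17.0
position: [0.5035, 0.001, 0.2508]
tcp_rot: [[-0.052, -0.002, -0.999], [0.999, 0.001, -0.052], [0.001, -1.0, 0.002]]
force: [0.5, -0.4, -1.2]
opening: 0.525
```

Run:
```python
from h import *
s=st(); R=s['tcp_rot']; print('yaw',np.degrees(np.arctan2(R[1,0],R[0,0]))); delta(ch(-.060,-.048,.055)); lidang()
p,d,c=cap('side'); q,_,_=cap('wrist'); save(np.hstack([cv2.resize(p[60:340,140:420],(360,360)),cv2.resize(q,(440,330))[:,:] if 0 else cv2.resize(q,(440,360))]),'s2.png')
```

```text
t 17.0 tcp [0.5035 0.001  0.2508] ch [-0.0595 -0.0463  0.2508] F [ 0.5 -0.4 -1.2] open 0.525
R [[-0.052, -0.002, -0.999], [0.999, 0.001, -0.052], [0.001, -1.0, 0.002]] j [ -12.6   20.5   98.8    0.    60.9 -105.6]
yaw 92.9835681966532
tool delta/4cm [-4.600e-02  4.894e+00  2.000e-03]
side lid angle 1.299 426 133 r max 0.237
scene lid angle 1.319 3179 1280 r max 0.24
```

View pics/s2.png

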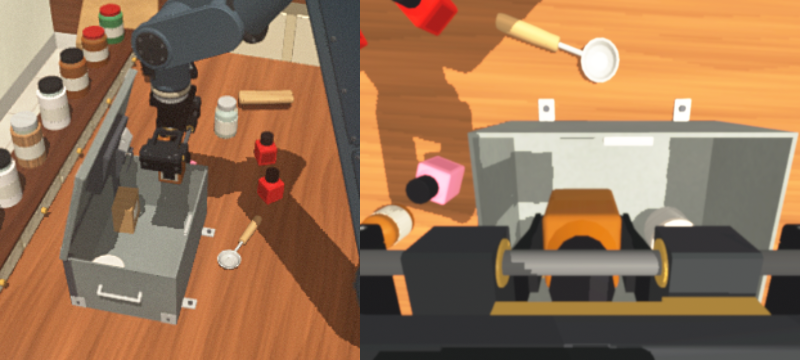

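Request:
drive_tool(
  commands=[
    {"dx": -0.046,"dy": 0.6,"dz": -0.04,"wx": 0,"wy": 0,"wz": 0,"grip": 35},
    {"dx": 0,"dy": 0.8,"dz": 0,"wx": 0,"wy": 0,"wz": 0,"grip": 35},
    {"dx": 0,"dy": 0.8,"dz": 0,"wx": 0,"wy": 0,"wz": 0,"grip": 35},
    {"dx": 0,"dy": 0.8,"dz": 0,"wx": 0,"wy": 0,"wz": 0,"grip": 35},
    {"dx": 0,"dy": 0.7,"dz": 0,"wx": 0,"wy": 0,"wz": 0,"grip": 35},
    {"dx": 0,"dy": 0.5,"dz": 0,"wx": 0,"wy": 0,"wz": 0,"grip": 35},
    {"dx": 0,"dy": 0.4,"dz": 0,"wx": 0,"wy": 0,"wz": 0,"grip": 35},
    {"dx": 0,"dy": 0.25,"dz": 0,"wx": 0,"wy": 0,"wz": 0,"grip": 35},
  ],
)

```text
time_s: 18.2
position: [0.5059, -0.0035, 0.0567]
tcp_rot: [[-0.05, -0.0, -0.999], [0.999, 0.0, -0.05], [0.0, -1.0, 0.0]]
force: [-0.2, -0.7, -0.6]
opening: 0.527
```

Request:
drive_tool(
  commands=[
    {"dx": 0,"dy": 0.06,"dz": 0,"wx": 0,"wy": 0,"wz": 0,"grip": 35},
    {"dx": 0,"dy": 0.06,"dz": 0,"wx": 0,"wy": 0,"wz": 0,"grip": 35},
    {"dx": 0,"dy": 0.04,"dz": 0,"wx": 0,"wy": 0,"wz": 0,"grip": 35},
    {"dx": 0,"dy": 0.03,"dz": 0,"wx": 0,"wy": 0,"wz": 0,"grip": 35},
    {"dx": 0,"dy": 0,"dz": 0,"wx": 0,"wy": 0,"wz": 0,"grip": 35},
  ],
)

```text
time_s: 18.82
position: [0.506, -0.0028, 0.0499]
tcp_rot: [[-0.051, 0.0, -0.999], [0.999, -0.0, -0.051], [-0.0, -1.0, -0.0]]
force: [0.1, 0.3, -2.1]
opening: 0.529
```

Request:
drive_tool(
  commands=[
    {"dx": 0,"dy": 0.03,"dz": 0,"wx": 0,"wy": 0,"wz": 0,"grip": 35},
    {"dx": 0,"dy": 0.03,"dz": 0,"wx": 0,"wy": 0,"wz": 0,"grip": 35},
    {"dx": 0,"dy": 0.025,"dz": 0,"wx": 0,"wy": 0,"wz": 0,"grip": 35},
    {"dx": 0,"dy": 0,"dz": 0,"wx": 0,"wy": 0,"wz": 0,"grip": 35},
  ],
)

```text
time_s: 19.32
position: [0.5058, -0.0028, 0.0463]
tcp_rot: [[-0.051, -0.0, -0.999], [0.999, 0.0, -0.051], [0.0, -1.0, 0.0]]
force: [-0.0, -0.3, -1.5]
opening: 0.527
```

Request:
drive_tool(
  commands=[
    {"dx": 0,"dy": 0.02,"dz": 0,"wx": 0,"wy": 0,"wz": 0,"grip": 35},
    {"dx": 0,"dy": 0.015,"dz": 0,"wx": 0,"wy": 0,"wz": 0,"grip": 35},
    {"dx": 0,"dy": 0,"dz": 0,"wx": 0,"wy": 0,"wz": 0,"grip": 35},
  ],
)

```text
time_s: 19.7
position: [0.5059, -0.0029, 0.0459]
tcp_rot: [[-0.051, 0.0, -0.999], [0.999, -0.0, -0.051], [-0.0, -1.0, -0.0]]
force: [-1.6, -0.6, 6.2]
opening: 0.527
```

Request:
drive_tool(
  commands=[
    {"dx": 0,"dy": 0,"dz": 0,"wx": 0,"wy": 0,"wz": 0,"grip": 52},
    {"dx": 0,"dy": 0,"dz": 0,"wx": 0,"wy": 0,"wz": 0,"grip": 70},
    {"dx": 0,"dy": 0,"dz": 0,"wx": 0,"wy": 0,"wz": 0,"grip": 70},
    {"dx": 0,"dy": -0.2,"dz": 0,"wx": 0,"wy": 0,"wz": 0,"grip": 70},
    {"dx": 0,"dy": -0.5,"dz": 0,"wx": 0,"wy": 0,"wz": 0,"grip": 70},
    {"dx": 0,"dy": -0.8,"dz": 0,"wx": 0,"wy": 0,"wz": 0,"grip": 70},
    {"dx": 0,"dy": -0.95,"dz": 0,"wx": 0,"wy": 0,"wz": 0,"grip": 70},
    {"dx": 0,"dy": -0.95,"dz": 0,"wx": 0,"wy": 0,"wz": 0,"grip": 70},
  ],
)

```text
time_s: 20.7
position: [0.5056, -0.0028, 0.1825]
tcp_rot: [[-0.051, -0.0, -0.999], [0.999, -0.0, -0.051], [-0.0, -1.0, 0.0]]
force: [0.6, -0.2, 0.3]
opening: 0.81
```

Request:
drive_tool(
  commands=[
    {"dx": 0,"dy": -0.95,"dz": 0,"wx": 0,"wy": 0,"wz": 0,"grip": 70},
    {"dx": 0,"dy": 0,"dz": 0,"wx": 0,"wy": 0,"wz": 0,"grip": 70},
  ],
)

```text
time_s: 20.95
position: [0.5078, -0.0032, 0.2223]
tcp_rot: [[-0.051, 0.007, -0.999], [0.999, -0.002, -0.051], [-0.002, -1.0, -0.007]]
force: [-0.0, 0.7, 0.9]
opening: 0.801
```

Run:
```python
from h import *
st(); lidang()
p,d,c=cap('wrist'); P=cloud(c,d); h=cv2.cvtColor(p,cv2.COLOR_RGB2HSV); Q=toch(P.reshape(-1,3)).reshape(P.shape)
for nm,m in(('cap',(h[...,2]<75)&(Q[...,2]>.072)&(Q[...,2]<.095)),('amber',(h[...,0]>5)&(h[...,0]<20)&(h[...,1]>120)&(Q[...,2]>.045)&(Q[...,2]<.062))):
    m=m&(abs(Q[...,0]+.058)<.045)&(abs(Q[...,1]+.05)<.045); print(nm,m.sum(),np.median(Q[m],0).round(4),Q[m].mean(0).round(4))
save(p,'w5.png')
```

```text
t 20.95 tcp [ 0.5078 -0.0032  0.2223] ch [-0.0555 -0.0507  0.2223] F [-0.   0.7  0.9] open 0.801
R [[-0.051, 0.007, -0.999], [0.999, -0.002, -0.051], [-0.002, -1.0, -0.007]] j [ -13.    22.9  100.4    0.    56.3 -105.9]
side lid angle 1.299 496 137 r max 0.24
scene lid angle 1.319 3365 1270 r max 0.24
cap 903 [-0.0603 -0.0506  0.0829] [-0.06   -0.0508  0.0826]
amber 1025 [-0.0716 -0.0524  0.0531] [-0.0667 -0.0512  0.0535]
```

View pics/w5.png

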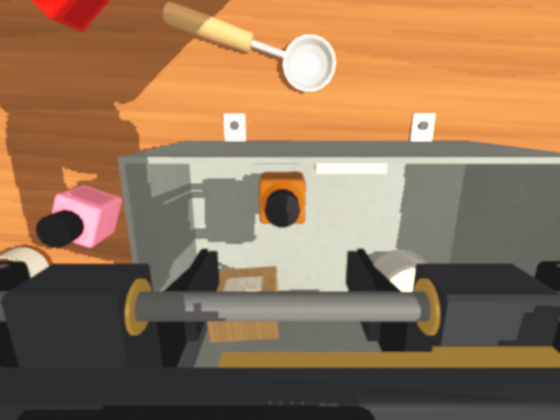

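The bottle stands upright at (283,200), about chest (-60,-51) mm, and the carton and tin are undisturbed. Next I'll go over the lid to its outer side.

Request:
drive_tool(
  commands=[
    {"dx": 0,"dy": -0.95,"dz": 0,"wx": 0,"wy": 0,"wz": 0,"grip": 70},
    {"dx": 0,"dy": -0.95,"dz": 0,"wx": 0,"wy": 0,"wz": 0,"grip": 70},
    {"dx": 0,"dy": -0.95,"dz": 0,"wx": 0,"wy": 0,"wz": 0,"grip": 70},
    {"dx": 0,"dy": -0.95,"dz": 0,"wx": 0,"wy": 0,"wz": 0,"grip": 40},
    {"dx": 0.4,"dy": -0.95,"dz": 0,"wx": 0,"wy": 0,"wz": 0,"grip": 20},
    {"dx": 0.4,"dy": -0.5,"dz": 0,"wx": 0,"wy": 0,"wz": 0,"grip": 0},
    {"dx": 0.4,"dy": 0,"dz": 0,"wx": 0,"wy": 0,"wz": 0,"grip": 0},
    {"dx": 0.07,"dy": 0,"dz": 0,"wx": 0,"wy": 0,"wz": 0,"grip": 0},
  ],
)

```text
time_s: 22.1
position: [0.5024, 0.0489, 0.4269]
tcp_rot: [[-0.052, -0.004, -0.999], [0.999, 0.0, -0.052], [0.001, -1.0, 0.004]]
force: [0.6, 0.6, -0.4]
opening: 0.319
```

Request:
drive_tool(
  commands=[
    {"dx": 0,"dy": 0,"dz": -0.8,"wx": 0,"wy": 0,"wz": 0,"grip": 0},
    {"dx": 0,"dy": 0,"dz": -0.9,"wx": 0,"wy": 0,"wz": 0,"grip": 0},
    {"dx": 0,"dy": 0,"dz": -0.9,"wx": 0,"wy": 0,"wz": 0,"grip": 0},
    {"dx": 0,"dy": 0,"dz": -0.9,"wx": 0,"wy": 0,"wz": 0,"grip": 0},
    {"dx": 0,"dy": 0,"dz": 0,"wx": 0,"wy": 0,"wz": 0,"grip": 0},
  ],
)

```text
time_s: 22.72
position: [0.6445, 0.0545, 0.425]
tcp_rot: [[-0.051, -0.005, -0.999], [0.999, 0.0, -0.051], [0.0, -1.0, 0.005]]
force: [-0.7, -0.2, 0.4]
opening: 0.004
```

Run:
```python
from h import *
s=st(); lidang()
th=[1.30,1.27]+list(np.arange(1.22,.1,-.05)); G=np.array([lidpt(t,(-.215,.004))+[.0095,.022] for t in th])
g0=toch(s['position'])[[0,2]]; print('to start tool dy,dz',(g0[1]-G[0][1])/.04,-(G[0][0]-g0[0])/.04)
for t,g,d in zip(th[1:],G[1:],np.diff(G,axis=0)/.04): print(round(t,2),g.round(4),'dy %.3f dz %.3f'%(-d[1],-d[0]))
```

```text
t 22.73 tcp [0.6445 0.0545 0.425 ] ch [ 0.0841 -0.0005  0.425 ] F [-0.7 -0.2  0.4] open 0.004
R [[-0.051, -0.005, -0.999], [0.999, 0.0, -0.051], [0.0, -1.0, 0.005]] j [ -5.   24.4  63.6  -0.   92.2 -97.9]
side lid angle 1.299 413 135 r max 0.237
scene lid angle 1.319 2865 1288 r max 0.236
to start tool dy,dz 1.0942615775258693 0.45520070909359706
1.27 [0.0596 0.3795] dy 0.043 dz 0.156
1.22 [0.0494 0.3763] dy 0.081 dz 0.256
1.17 [0.0393 0.3725] dy 0.094 dz 0.252
1.12 [0.0294 0.3683] dy 0.106 dz 0.247
1.07 [0.0198 0.3635] dy 0.119 dz 0.241
1.02 [0.0104 0.3583] dy 0.131 dz 0.235
0.97 [0.0013 0.3526] dy 0.142 dz 0.228
0.92 [-0.0076  0.3465] dy 0.153 dz 0.221
0.87 [-0.0161  0.3399] dy 0.164 dz 0.213
0.82 [-0.0243  0.3329] dy 0.175 dz 0.204
0.77 [-0.0321  0.3255] dy 0.185 dz 0.195
0.72 [-0.0395  0.3178] dy 0.194 dz 0.186
0.67 [-0.0465  0.3096] dy 0.203 dz 0.176
0.62 [-0.0532  0.3012] dy 0.212 dz 0.166
0.57 [-0.0594  0.2924] dy 0.220 dz 0.155
0.52 [-0.0651  0.2833] dy 0.227 dz 0.144
0.47 [-0.0704  0.2739] dy 0.234 dz 0.132
0.42 [-0.0752  0.2643] dy 0.240 dz 0.120
0.37 [-0.0795  0.2545] dy 0.246 dz 0.108
0.32 [-0.0833  0.2444] dy 0.251 dz 0.096
0.27 [-0.0866  0.2342] dy 0.256 dz 0.083
0.22 [-0.0894  0.2238] dy 0.259 dz 0.070
0.17 [-0.0917  0.2133] dy 0.263 dz 0.057
0.12 [-0.0935  0.2027] dy 0.265 dz 0.044
```

Request:
drive_tool(
  commands=[
    {"dx": 0,"dy": 0.6,"dz": 0,"wx": 0,"wy": 0,"wz": 0,"grip": 0},
    {"dx": 0,"dy": 0.494,"dz": 0,"wx": 0,"wy": 0,"wz": 0,"grip": 0},
    {"dx": 0,"dy": 0,"dz": 0.25,"wx": 0,"wy": 0,"wz": 0,"grip": 0},
    {"dx": 0,"dy": 0,"dz": 0.205,"wx": 0,"wy": 0,"wz": 0,"grip": 0},
    {"dx": 0,"dy": 0.043,"dz": 0.156,"wx": 0,"wy": 0,"wz": 0,"grip": 0},
    {"dx": 0,"dy": 0.081,"dz": 0.256,"wx": 0,"wy": 0,"wz": 0,"grip": 0},
    {"dx": 0,"dy": 0.094,"dz": 0.252,"wx": 0,"wy": 0,"wz": 0,"grip": 0},
  ],
)

```text
time_s: 23.7
position: [0.5979, 0.0527, 0.3772]
tcp_rot: [[-0.051, 0.001, -0.999], [0.999, -0.0, -0.051], [-0.0, -1.0, -0.001]]
force: [0.8, 0.3, 1.7]
opening: 0.008
```

Request:
drive_tool(
  commands=[
    {"dx": 0,"dy": 0.106,"dz": 0.247,"wx": 0,"wy": 0,"wz": 0,"grip": 0},
    {"dx": 0,"dy": 0.119,"dz": 0.241,"wx": 0,"wy": 0,"wz": 0,"grip": 0},
    {"dx": 0,"dy": 0.131,"dz": 0.235,"wx": 0,"wy": 0,"wz": 0,"grip": 0},
    {"dx": 0,"dy": 0.142,"dz": 0.228,"wx": 0,"wy": 0,"wz": 0,"grip": 0},
    {"dx": 0,"dy": 0.153,"dz": 0.221,"wx": 0,"wy": 0,"wz": 0,"grip": 0},
    {"dx": 0,"dy": 0.164,"dz": 0.213,"wx": 0,"wy": 0,"wz": 0,"grip": 0},
    {"dx": 0,"dy": 0,"dz": 0,"wx": 0,"wy": 0,"wz": 0,"grip": 0},
  ],
)

```text
time_s: 24.58
position: [0.5417, 0.0501, 0.3429]
tcp_rot: [[-0.051, -0.003, -0.999], [0.999, 0.0, -0.051], [0.0, -1.0, 0.003]]
force: [0.8, -0.7, -0.1]
opening: 0.008
```

Run:
```python
from h import *
s=st(); lidang()
```

```text
t 24.57 tcp [0.5417 0.0501 0.3429] ch [-0.0188  0.0006  0.3429] F [ 0.8 -0.7 -0.1] open 0.008
R [[-0.051, -0.003, -0.999], [0.999, 0.0, -0.051], [0.0, -1.0, 0.003]] j [ -6.5  18.   86.2  -0.   75.9 -99.4]
side lid angle 0.889 1155 525 r max 0.237
scene lid angle 0.886 3173 1406 r max 0.234
```

Request:
drive_tool(
  commands=[
    {"dx": 0,"dy": 0.2,"dz": 0.17,"wx": 0,"wy": 0,"wz": 0,"grip": 0},
    {"dx": 0,"dy": 0.2,"dz": 0.18,"wx": 0,"wy": 0,"wz": 0,"grip": 0},
    {"dx": 0,"dy": 0.21,"dz": 0.17,"wx": 0,"wy": 0,"wz": 0,"grip": 0},
    {"dx": 0,"dy": 0.22,"dz": 0.16,"wx": 0,"wy": 0,"wz": 0,"grip": 0},
    {"dx": 0,"dy": 0.212,"dz": 0.15,"wx": 0,"wy": 0,"wz": 0,"grip": 0},
    {"dx": 0,"dy": 0.22,"dz": 0.145,"wx": 0,"wy": 0,"wz": 0,"grip": 0},
    {"dx": 0,"dy": 0.227,"dz": 0.144,"wx": 0,"wy": 0,"wz": 0,"grip": 0},
    {"dx": 0,"dy": 0.234,"dz": 0.132,"wx": 0,"wy": 0,"wz": 0,"grip": 0},
  ],
)

```text
time_s: 25.68
position: [0.4927, 0.0474, 0.2743]
tcp_rot: [[-0.051, -0.0, -0.999], [0.999, 0.0, -0.051], [0.0, -1.0, 0.0]]
force: [-0.4, 0.1, 0.4]
opening: 0.007
```

Request:
drive_tool(
  commands=[
    {"dx": 0,"dy": 0.24,"dz": 0.12,"wx": 0,"wy": 0,"wz": 0,"grip": 0},
    {"dx": 0,"dy": 0.246,"dz": 0.108,"wx": 0,"wy": 0,"wz": 0,"grip": 0},
    {"dx": 0,"dy": 0.251,"dz": 0.096,"wx": 0,"wy": 0,"wz": 0,"grip": 0},
    {"dx": 0,"dy": 0.256,"dz": 0.083,"wx": 0,"wy": 0,"wz": 0,"grip": 0},
    {"dx": 0,"dy": 0.2,"dz": 0.05,"wx": 0,"wy": 0,"wz": 0,"grip": 0},
    {"dx": 0,"dy": 0,"dz": 0,"wx": 0,"wy": 0,"wz": 0,"grip": 0},
  ],
)

```text
time_s: 26.42
position: [0.4743, 0.0465, 0.2265]
tcp_rot: [[-0.051, -0.002, -0.999], [0.999, 0.0, -0.051], [0.0, -1.0, 0.002]]
force: [0.9, -0.4, 0.1]
opening: 0.005
```

Run:
```python
from h import *
s=st(); lidang()
```

```text
t 26.43 tcp [0.4743 0.0465 0.2265] ch [-0.0862  0.0007  0.2265] F [ 0.9 -0.4  0.1] open 0.005
R [[-0.051, -0.002, -0.999], [0.999, 0.0, -0.051], [0.0, -1.0, 0.002]] j [  -7.9   20.4  104.     0.    55.7 -100.8]
side lid angle 0.251 2100 950 r max 0.24
scene lid angle 0.249 2201 1011 r max 0.24
```

Request:
drive_tool(
  commands=[
    {"dx": 0,"dy": 0.13,"dz": 0.1,"wx": 0,"wy": 0,"wz": 0,"grip": 0},
    {"dx": 0,"dy": 0.14,"dz": 0.1,"wx": 0,"wy": 0,"wz": 0,"grip": 0},
    {"dx": 0,"dy": 0.14,"dz": 0.1,"wx": 0,"wy": 0,"wz": 0,"grip": 0},
    {"dx": 0,"dy": 0.14,"dz": 0.1,"wx": 0,"wy": 0,"wz": 0,"grip": 0},
    {"dx": 0,"dy": 0.04,"dz": 0,"wx": 0,"wy": 0,"wz": 0,"grip": 0},
    {"dx": 0,"dy": 0,"dz": 0,"wx": 0,"wy": 0,"wz": 0,"grip": 0},
  ],
)

```text
time_s: 27.28
position: [0.4589, 0.0456, 0.2035]
tcp_rot: [[-0.051, -0.0, -0.999], [0.999, 0.0, -0.051], [0.0, -1.0, 0.0]]
force: [0.5, 0.3, -0.0]
opening: 0.005
```

Request:
drive_tool(
  commands=[
    {"dx": 0,"dy": 0.05,"dz": 0,"wx": 0,"wy": 0,"wz": 0,"grip": 0},
    {"dx": 0,"dy": 0.05,"dz": 0,"wx": 0,"wy": 0,"wz": 0,"grip": 0},
    {"dx": 0,"dy": 0,"dz": 0,"wx": 0,"wy": 0,"wz": 0,"grip": 0},
  ],
)

```text
time_s: 27.65
position: [0.4591, 0.0456, 0.1999]
tcp_rot: [[-0.051, 0.0, -0.999], [0.999, -0.0, -0.051], [-0.0, -1.0, -0.0]]
force: [-0.5, -0.1, 3.2]
opening: 0.006
```

Request:
drive_tool(
  commands=[
    {"dx": 0,"dy": 0.04,"dz": 0,"wx": 0,"wy": 0,"wz": 0,"grip": 0},
    {"dx": 0,"dy": 0.04,"dz": 0,"wx": 0,"wy": 0,"wz": 0,"grip": 0},
    {"dx": 0,"dy": 0,"dz": 0,"wx": 0,"wy": 0,"wz": 0,"grip": 0},
  ],
)

```text
time_s: 28.02
position: [0.4589, 0.0456, 0.1978]
tcp_rot: [[-0.051, 0.001, -0.999], [0.999, -0.0, -0.051], [-0.0, -1.0, -0.001]]
force: [-3.5, -0.7, 12.4]
opening: 0.002
```

Request:
drive_tool(
  commands=[
    {"dx": 0,"dy": 0.025,"dz": 0,"wx": 0,"wy": 0,"wz": 0,"grip": 0},
    {"dx": 0,"dy": 0.02,"dz": 0,"wx": 0,"wy": 0,"wz": 0,"grip": 0},
    {"dx": 0,"dy": 0,"dz": 0,"wx": 0,"wy": 0,"wz": 0,"grip": 0},
  ],
)

```text
time_s: 28.4
position: [0.4588, 0.0456, 0.1962]
tcp_rot: [[-0.051, 0.0, -0.999], [0.999, -0.0, -0.051], [-0.0, -1.0, -0.0]]
force: [-4.5, -0.7, 14.9]
opening: 0.006
```

Request:
drive_tool(
  commands=[
    {"dx": 0,"dy": 0.025,"dz": 0,"wx": 0,"wy": 0,"wz": 0,"grip": 0},
    {"dx": 0,"dy": 0.025,"dz": 0,"wx": 0,"wy": 0,"wz": 0,"grip": 0},
    {"dx": 0,"dy": 0.025,"dz": 0,"wx": 0,"wy": 0,"wz": 0,"grip": 0},
    {"dx": 0,"dy": 0,"dz": 0,"wx": 0,"wy": 0,"wz": 0,"grip": 0},
  ],
)

```text
time_s: 28.9
position: [0.4585, 0.0456, 0.1933]
tcp_rot: [[-0.051, -0.0, -0.999], [0.999, -0.0, -0.051], [-0.0, -1.0, 0.0]]
force: [-5.2, -0.4, 16.9]
opening: 0.003
```

Request:
drive_tool(
  commands=[
    {"dx": 0,"dy": 0.03,"dz": 0,"wx": 0,"wy": 0,"wz": 0,"grip": 0},
    {"dx": 0,"dy": 0.03,"dz": 0,"wx": 0,"wy": 0,"wz": 0,"grip": 0},
    {"dx": 0,"dy": 0.03,"dz": 0,"wx": 0,"wy": 0,"wz": 0,"grip": 0},
    {"dx": 0,"dy": 0,"dz": 0,"wx": 0,"wy": 0,"wz": 0,"grip": 0},
  ],
)

```text
time_s: 29.4
position: [0.4582, 0.0456, 0.1899]
tcp_rot: [[-0.052, -0.001, -0.999], [0.999, -0.001, -0.052], [-0.001, -1.0, 0.001]]
force: [-4.8, -1.8, 19.1]
opening: 0.0
```

Request:
drive_tool(
  commands=[
    {"dx": 0,"dy": 0.03,"dz": 0,"wx": 0,"wy": 0,"wz": 0,"grip": 0},
    {"dx": 0,"dy": 0.03,"dz": 0,"wx": 0,"wy": 0,"wz": 0,"grip": 0},
    {"dx": 0,"dy": 0,"dz": 0,"wx": 0,"wy": 0,"wz": 0,"grip": 0},
  ],
)

```text
time_s: 29.78
position: [0.4583, 0.0457, 0.1856]
tcp_rot: [[-0.051, -0.001, -0.999], [0.999, -0.0, -0.051], [0.0, -1.0, 0.001]]
force: [-1.5, 0.4, 1.9]
opening: 0.008
```

Request:
drive_tool(
  commands=[
    {"dx": 0,"dy": 0.05,"dz": 0,"wx": 0,"wy": 0,"wz": 0,"grip": 0},
    {"dx": 0,"dy": 0.05,"dz": 0,"wx": 0,"wy": 0,"wz": 0,"grip": 0},
    {"dx": 0,"dy": 0.05,"dz": 0,"wx": 0,"wy": 0,"wz": 0,"grip": 0},
    {"dx": 0,"dy": 0,"dz": 0,"wx": 0,"wy": 0,"wz": 0,"grip": 0},
  ],
)

```text
time_s: 30.28
position: [0.4591, 0.0456, 0.1794]
tcp_rot: [[-0.051, -0.0, -0.999], [0.999, 0.0, -0.051], [0.0, -1.0, 0.0]]
force: [-0.1, -0.1, -0.0]
opening: 0.005
```

Request:
drive_tool(
  commands=[
    {"dx": 0,"dy": 0.04,"dz": 0,"wx": 0,"wy": 0,"wz": 0,"grip": 0},
    {"dx": 0,"dy": 0.03,"dz": 0,"wx": 0,"wy": 0,"wz": 0,"grip": 0},
    {"dx": 0,"dy": 0.03,"dz": 0,"wx": 0,"wy": 0,"wz": 0,"grip": 0},
    {"dx": 0,"dy": 0,"dz": 0,"wx": 0,"wy": 0,"wz": 0,"grip": 0},
  ],
)

```text
time_s: 30.78
position: [0.4591, 0.0456, 0.1773]
tcp_rot: [[-0.051, 0.001, -0.999], [0.999, -0.0, -0.051], [-0.0, -1.0, -0.001]]
force: [-3.6, -0.0, 14.4]
opening: 0.009
```

Request:
drive_tool(
  commands=[
    {"dx": 0,"dy": -0.1,"dz": 0,"wx": 0,"wy": 0,"wz": 0,"grip": 0},
    {"dx": 0,"dy": -0.6,"dz": 0,"wx": 0,"wy": 0,"wz": 0,"grip": 0},
    {"dx": 0,"dy": -0.9,"dz": -0.3,"wx": 0,"wy": 0,"wz": 0,"grip": 0},
    {"dx": 0,"dy": -0.9,"dz": -0.8,"wx": 0,"wy": 0,"wz": 0,"grip": 0},
    {"dx": 0,"dy": -0.5,"dz": -0.8,"wx": 0,"wy": 0,"wz": 0,"grip": 0},
    {"dx": 0,"dy": 0,"dz": 0,"wx": 0,"wy": 0,"wz": 0,"grip": 0},
    {"dx": 0,"dy": 0,"dz": 0,"wx": 0,"wy": 0,"wz": 0,"grip": 0},
  ],
)

```text
time_s: 31.65
position: [0.533, 0.0497, 0.2944]
tcp_rot: [[-0.051, -0.004, -0.999], [0.999, 0.0, -0.051], [0.001, -1.0, 0.004]]
force: [-0.1, 0.3, -0.7]
opening: 0.006
```

Run:
```python
from h import *
s=st()
for n in('wrist','side','scene'):
    p,d,c=cap(n)
    Q=toch(cloud(c,d).reshape(-1,3)); z0=lambda x0,x1,y0,y1:(lambda q:(round(float(np.median(q)),4),len(q)))(Q[(Q[:,0]>x0)&(Q[:,0]<x1)&(Q[:,1]>y0)&(Q[:,1]<y1)&(Q[:,2]>.1)&(Q[:,2]<.19)][:,2])
    print(n,'front strip',z0(-.118,-.09,-.14,.14),'back',z0(.03,.1,-.14,.14),'paddle lip',z0(-.05,-.03,-.02,.02),'paddle rear',z0(-.025,-.008,-.02,.02))
    if n=='wrist': save(p,'w6.png')
    if n=='side': S=p
save(np.hstack([cv2.resize(cv2.imread('pics/w6.png')[:,:,::-1],(440,330)),cv2.resize(S[100:400,140:420],(308,330))]),'f.png')
```

```text
t 31.65 tcp [0.533  0.0497 0.2944] ch [-0.0275  0.0007  0.2944] F [-0.1  0.3 -0.7] open 0.006
R [[-0.051, -0.004, -0.999], [0.999, 0.0, -0.051], [0.001, -1.0, 0.004]] j [ -6.6  20.   91.3  -0.   68.9 -99.6]
wrist front strip (0.1542, 11824) back (0.1541, 1121) paddle lip (0.154, 989) paddle rear (0.154, 782)
side front strip (0.1558, 899) back (0.156, 1920) paddle lip (0.1545, 133) paddle rear (0.1548, 110)
scene front strip (0.1559, 528) back (0.156, 1693) paddle lip (0.1549, 76) paddle rear (0.1554, 60)
```

View pics/f.png

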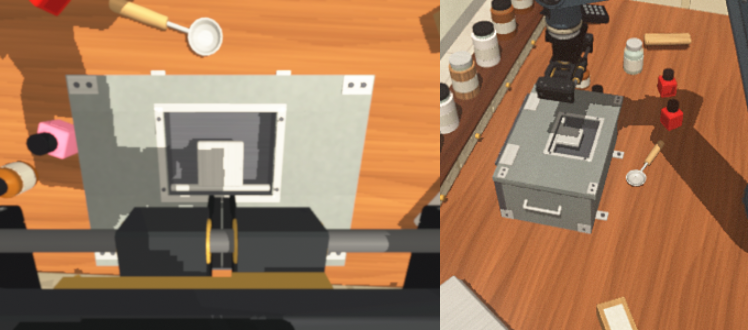

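The lid reads level front to back (154.2 and 154.1 mm) and the paddle is flush. The bystanders stand where they were, so I'm handing in.

```bash
python3 -c "
from h import *
print(workorder.hand_in()); st()"
```

```text
the job is handed in; nothing more can be done
None
the job is handed in; nothing more can be done
```

The square amber bottle is standing upright inside the chest, the lid is shut, and I handed the job in at about 32 s on the robot's clock.

**How it went:**
- **Opening:** I pinched the paddle across its width, pulled it to about 0.69 rad and kept it pulled until the lid was past 0.9 rad. I then pushed the lid's front edge up to about 1.28 rad.
- **Placing:** I gripped the bottle by its body and set it down about 60 mm in front of the chest's centre and 51 mm to its right. Touchdown force was about 6 N. A wrist-camera check put the cap top at about 83 mm, as expected for a bottle standing on the chest's floor.
- **Shutting:** I followed the lid down with closed fingertips. Pressing built up to about 19 N, then the force fell off sharply, which I took as the latch catching. A final press of about 14 N stopped with the fingertips at the height of the shut lid.

**Last checks:**
- **Lid:** its front and back read the same height to within 0.2 mm in each of the three views, so it is fully shut.
- **Paddle:** it reads within 0.2 to 1.3 mm of the lid's height, which I take as flush.
- **Other things:** the objects around the chest looked unmoved in the last pictures. The carton and tin were still standing when I last saw inside.
- **Robot:** it was touching nothing.

**Not confirmed:** I did not tug the lid to test the latch; that it caught rests on the force drop and the lid lying flush. I viewed 11 pictures, one over the budget of 10.

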